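# Drive the hinge pins out of the drill jigs

### The arm

A 7-joint arm with a two-finger parallel gripper is mounted at the origin on the work surface. World frame = base frame: x ahead of the robot, y to its left, z up, the work surface at z = 0. Lengths are in m, angles in rad, forces in N, time in s.
With the tool pointing down it reaches from about 0.4 to 0.85 m from the base axis. Payload 4.4 kg.
Tool frame: the origin (TCP) lies midway between the tips of the shut fingers; the grasp point (between the pads) lies 19 mm behind it (r.tcp_to_grasp is the distance from the TCP to the grasp point, in m); y points along the fingers, x is the direction in which the jaws open and shut, and the axes are right-handed (so a half turn about y gives the same grasp; the last joint's range is limited). The gripper opens to 94 mm and grips with 3 to 60 N. Pads are 16 mm wide; open, the fingers measure 119 mm over their backs; the gripper's body (75 mm by 177 mm) begins 78 mm behind the grasp point.
Start: joints at [1.131, 0.628, 0.038, 1.517, -0.027, 0.996, -0.02], TCP at [0.237, -0.605, 0.205] pointing down, gripper open.
Joint ranges: [-3.06, 3.06], [-0.37, 2.12], [-1.25, 1.32], [0.18, 2.47], [-1.1, 4.24], [0.23, 1.98], [-2.94, 2.94]. Speed limits (rad/s): [2.57, 2.57, 3.14, 3.14, 3.14, 3.14, 3.14].

### API

Orientations are given as a unit quaternion [x, y, z, w].
In Python, from plant import r gives the robot as it stands.
- The arm moves only by the tool servo_tool, never from a script. Its argument "targets" is a list that holds one entry, the list of rows, each a list of 7 numbers: the shift along the world's x, y, z in m, then the turn, a rotation vector about the world's x, y, z in degrees, then the finger opening in m, from 0 to 0.094. In form: [[[dx, dy, dz, wx, wy, wz, gripper], ...]]. A call has 1 to 12 rows; each row is the pose to reach, as a shift and turn from the pose commanded when the call began; what a row does not reach only later rows make up. A row lasts 1/10 s, in which the tool goes at most 50 mm and 8.59 degrees, less where a joint would pass 70% of its speed; a pose out of reach is approached as far as the arm can. A call with a gripper value outside its range is refused whole. The fingers move at their own pace and stop on an object; "newtons" is the grip in N (left out, the last holds). Time passes only in rows, so rows that repeat a pose let the fingers close. It gives the time, the measured TCP pose, the force and the opening at its end, in the units of the state.
- r.get_state(): the state, without advancing time (a new reading comes with each control period).
- r.grab_frame(name): name is "scene" or "top"; returns (picture, depth): 480x640x3 uint8, red, green, blue; 480x640 float32, m along the optical axis (not along the pixel's ray), 0 where there is no reading.
- r.camera_model(name): a dict with "camera_matrix" (3x3 intrinsics, pixels), "world_from_camera" (4x4, takes a point from camera to world coordinates). Camera axes: x right, y down, z forward; pixel columns grow to the right and rows downward; lengths in m; the calibration is good to about 2 mm. A picture is of the moment at which its call begins. camera_model takes no time and is no camera call.
- r.close_job(): hands the job in, once; it reports no verdict.
The state is a dict: "clock": time; "joints": joint angles; "qd": joint speeds; "joint_torque": joint torques, N m; "tool_pos": TCP position; "orientation": TCP orientation; "contact_force": force on the tool from outside, world axes, zero at the start; "torque": the same for the moment, N m; "opening": opening from 0.0 (shut) to 1.0 (fully open).
Only numpy, scipy, OpenCV 4.12 (cv2) and the standard library are available. Lean on these libraries where they do the work, as an engineer would, in place of code of your own. Each camera call takes 0.05 s, during which the arm holds its last target. There are 200 camera calls.

### The job

The drill jigs are going for overhaul and each hinge pin is hand-fitted, so it must stay in the pan of its own jig's colour. First stand the pan of the same colour behind every jig that still has its pin, close up to the far end of the hinge and lengthwise under the line of the pin; once all of these pans stand ready, take the punch from the mat and drive each pin out, away from the robot, so that it drops into its pan (never pull or push a pin out of its hinge with the fingers; a pin that misses may be picked up and put in). Finish with every pin in its own pan, the punch laid back on the mat, and the scissors, tub and oil bottle left alone.

Things in the scene. Friction and masses are not known exactly. Their poses are not given: they have to be found in the camera images.
- jig_red: red drill jig screwed to the bench: base 30 (x) x 132 (y -102..30) x 34 mm, dark shut leaf, brass thumbscrew to 74. Hinge block at x +-20, y +-18, z 38..78 (red lugs, dark knuckle), overhanging the base 5 mm at each end; a 13.5 mm through-hole along x at z = 58 mm. Leaf and jig never move. Origin: on the bench under the hole's middle; x along the hole, away from the robot; z up
- pin_red: bright steel hinge pin of the red jig, 12 mm diameter, 60 long, oiled, no head; origin at its centre, x along it. Starts centred in the hole, x as the jig's, 10 mm showing at each end. Tight: 5 to 9 N to push, easy for the last third of the way. None if that jig's pin is already out and gone
- pan_red: loose open steel parts pan painted red, 108 (x) x 64 (y) x 34 mm high outside, walls and floor 4 mm (inside 100 x 56), 0.28 to 0.46 kg; origin at the centre of its underside, z up. Low enough to reach 5 mm in under the hinge block's overhang
- jig_blue: blue drill jig screwed to the bench: base 30 (x) x 132 (y -102..30) x 34 mm, dark shut leaf, brass thumbscrew to 74. Hinge block at x +-20, y +-18, z 38..78 (blue lugs, dark knuckle), overhanging the base 5 mm at each end; a 13.5 mm through-hole along x at z = 58 mm. Leaf and jig never move. Origin: on the bench under the hole's middle; x along the hole, away from the robot; z up
- pin_blue: bright steel hinge pin of the blue jig, 12 mm diameter, 60 long, oiled, no head; origin at its centre, x along it. Starts centred in the hole, x as the jig's, 10 mm showing at each end. Tight: 5 to 9 N to push, easy for the last third of the way. None if that jig's pin is already out and gone
- pan_blue: loose open steel parts pan painted blue, 108 (x) x 64 (y) x 34 mm high outside, walls and floor 4 mm (inside 100 x 56), 0.28 to 0.46 kg; origin at the centre of its underside, z up. Low enough to reach 5 mm in under the hinge block's overhang
- jig_yellow: yellow drill jig screwed to the bench: base 30 (x) x 132 (y -102..30) x 34 mm, dark shut leaf, brass thumbscrew to 74. Hinge block at x +-20, y +-18, z 38..78 (yellow lugs, dark knuckle), overhanging the base 5 mm at each end; a 13.5 mm through-hole along x at z = 58 mm. Leaf and jig never move. Origin: on the bench under the hole's middle; x along the hole, away from the robot; z up
- pin_yellow: bright steel hinge pin of the yellow jig, 12 mm diameter, 60 long, oiled, no head; origin at its centre, x along it. Starts centred in the hole, x as the jig's, 10 mm showing at each end. Tight: 5 to 9 N to push, easy for the last third of the way. None if that jig's pin is already out and gone
- pan_yellow: loose open steel parts pan painted yellow, 108 (x) x 64 (y) x 34 mm high outside, walls and floor 4 mm (inside 100 x 56), 0.28 to 0.46 kg; origin at the centre of its underside, z up. Low enough to reach 5 mm in under the hinge block's overhang
- punch: pin punch, 148 mm long: ribbed black square grip 70 x 22 x 22 mm, in front of it a bright 8 mm round shank 66 mm long, behind it a 16 mm steel head 12 mm long. Origin: middle of the grip, on the axis; x along the axis to the tip, which is 101 mm ahead. Balances 8 mm ahead of the origin. Starts lying on the mat, tip away from the robot (x within 0.6 rad of world x)
- mat: green rubber tool mat fixed on the bench, 220 mm (x) by 110 mm (y), 4 mm thick; origin at the centre of its underside
- scissors: bystander: small bright scissors lying on the bench, about 150 mm long; origin at the pivot
- tub: bystander: pale round tub, 110 mm across, 45 mm high; origin at the centre of its underside
- oil: bystander: amber oil bottle, 56 mm across, 150 mm high; origin at the centre of its underside
There are look-alikes about, which are no part of the job. What is shaped like the pan_red but turquoise or white is not meant. Leave any blue or pink look-alike of the mat alone.

How it is judged:
On the way, in this order (a step that is already met when the one before it is completed fails the run):
1. behind every jig that still has its pin stands the pan of the same colour, its centre 55 to 105 mm beyond the pin's centre and within 24 mm of the pin's line, with all pins still in their jigs (x of pan_red in the frame of pin_red between 0.055 and 0.105 m and y of pan_red in the frame of pin_red between -0.024 and 0.024 m and horizontal distance between pin_red and jig_red below 0.012 m and height (world z) of each of pin_red, pin_blue, pin_yellow above 0.05 m and x of pan_blue in the frame of pin_blue between 0.055 and 0.105 m and y of pan_blue in the frame of pin_blue between -0.024 and 0.024 m and horizontal distance between pin_blue and jig_blue below 0.012 m and x of pan_yellow in the frame of pin_yellow between 0.055 and 0.105 m and y of pan_yellow in the frame of pin_yellow between -0.024 and 0.024 m and horizontal distance between pin_yellow and jig_yellow below 0.012 m), for 0.2 s.
2. every pin lies inside its own pan (x of pin_red in the frame of pan_red between -0.05 and 0.05 m and y of pin_red in the frame of pan_red between -0.028 and 0.028 m and z of pin_red in the frame of pan_red between 0 and 0.03 m and x of pin_blue in the frame of pan_blue between -0.05 and 0.05 m and y of pin_blue in the frame of pan_blue between -0.028 and 0.028 m and z of pin_blue in the frame of pan_blue between 0 and 0.03 m and x of pin_yellow in the frame of pan_yellow between -0.05 and 0.05 m and y of pin_yellow in the frame of pan_yellow between -0.028 and 0.028 m and z of pin_yellow in the frame of pan_yellow between 0 and 0.03 m), for 0.2 s.
At the end, for the whole second after the job is handed in: every pin that was there at the start lies inside the pan of its jig's colour (its centre between the walls and less than 30 mm above the pan's underside), and the punch lies at rest on the mat (the middle of its grip over the mat, within 95 mm along and 50 mm across of the mat's centre) (all of step 2 and x of punch in the frame of mat between -0.095 and 0.095 m and y of punch in the frame of mat between -0.05 and 0.05 m and z of punch in the frame of mat below 0.03 m and linear speed of punch below 0.03 m/s); the robot touches nothing.
It fails at once if the fingers touch a pin while it is still in its hinge ((contact force between the fingers and pin_red above 0.5 N and height (world z) of pin_red above 0.05 m and horizontal distance between pin_red and jig_red below 0.03 m) or (contact force between the fingers and pin_blue above 0.5 N and height (world z) of pin_blue above 0.05 m and horizontal distance between pin_blue and jig_blue below 0.03 m) or (contact force between the fingers and pin_yellow above 0.5 N and height (world z) of pin_yellow above 0.05 m and horizontal distance between pin_yellow and jig_yellow below 0.03 m)).
It fails at once if the scissors is moved more than 30 mm (distance of scissors from where it was at the start of the episode above 0.03 m).
It fails at once if the tub is moved more than 30 mm (distance of tub from where it was at the start of the episode above 0.03 m).
It fails at once if the oil bottle is moved more than 30 mm (distance of oil from where it was at the start of the episode above 0.03 m).
Of pin_red, pin_blue, pin_yellow only 2 to 3 are there at a start; the rules pass over those that are not, and their reading is None.
At some moment in a run one of pan_red, pan_blue, pan_yellow may be knocked a few centimetres aside while the robot is not near it.
Once in a run the grip may slacken for a moment while it holds something.
It also fails if it takes over 210 s, if anything falls off the work surface, if the arm or the gripper's body presses on something with over 40 N, if the wrist force passes 120 N, or if a joint passes its speed limit or range.

## Working session

There is one attempt and no reset: what is moved stays moved. The work goes in short steps, Python scripts to look and compute and a tool call to move; the robot and the scene stay as the last step left them, time stands still between calls to the robot, and variables do not carry over. Pictures are saved under pics/ and viewed, about 12 in all and at most 16, crops included, and the job is handed in when it is done.

Besides the shell and the picture viewer there is one more tool, called as name([rows], argument=value, ...), one row to a line, values as JSON. servo_tool: Moves the arm, as the interface text tells. Its arguments: {"type":"object","properties":{"targets":{"type":"array","items":{"type":"array","items":{"type":"array","items":{"type":"number"}}}},"newtons":{"type":"number"}},"required":["targets"]}

```bash
mkdir -p pics; cat > h.py <<'E'
import numpy as np, cv2
from plant import r
def grab(name,fn=None):
    p,d=r.grab_frame(name)
    if fn: cv2.imwrite('pics/'+fn,cv2.cvtColor(p,cv2.COLOR_RGB2BGR))
    return p,d
def world(name,d,uv=None):
    m=r.camera_model(name);K=np.array(m['camera_matrix']);T=np.array(m['world_from_camera'])
    v,u=np.mgrid[0:480,0:640]
    P=np.stack([(u-K[0,2])/K[0,0]*d,(v-K[1,2])/K[1,1]*d,d],-1)
    return P@T[:3,:3].T+T[:3,3]
E
python3 - <<'E'
from h import *
for n in('scene','top'):
    p,d=grab(n,n+'0.png'); np.savez('/tmp/'+n+'0.npz',p=p,d=d,W=world(n,d))
    m=r.camera_model(n);print(n,np.round(m['camera_matrix'],1).tolist(),np.round(m['world_from_camera'],3).tolist())
print(r.get_state())
E
```

```text
scene [[467.6, 0.0, 319.5], [0.0, 467.6, 239.9], [0.0, 0.0, 1.0]] [[0.423, 0.746, -0.515, 1.28], [0.906, -0.353, 0.232, -0.374], [-0.009, -0.565, -0.825, 1.248], [0.0, 0.0, 0.0, 1.0]]
top [[588.4, 0.0, 312.6], [0.0, 588.4, 237.1], [0.0, 0.0, 1.0]] [[-0.011, -0.991, 0.131, 0.341], [-1.0, 0.012, 0.003, -0.038], [-0.005, -0.131, -0.991, 1.665], [0.0, 0.0, 0.0, 1.0]]
{'clock': 0.1, 'joints': array([ 1.13119858,  0.62923763,  0.03847712,  1.51818732, -0.02700883,
        0.99631426, -0.0199905 ]), 'qd': array([-2.59975140e-04,  8.83085494e-04, -4.85870906e-05, -2.19204719e-03,
        7.24729204e-04, -6.18227124e-04,  1.32399255e-03]), 'joint_torque': array([ 3.93276845e-03, -5.50786829e+01,  1.14775792e+00, -1.87115818e+01,
       -5.21875592e-02,  1.92218047e-02,  5.37666210e-05]), 'tool_pos': array([ 0.23715977, -0.60458832,  0.20468285]), 'orientation': array([-0.583878  ,  0.39887232, -0.39791143,  0.58451163]), 'contact_force': array([-0.52626304,  0.24202736,  0.13770159]), 'torque': array([-0.00716676, -0.04186514,  0.01351011]), 'opening': 0.9958912467924611}
```

View pics/top0.png

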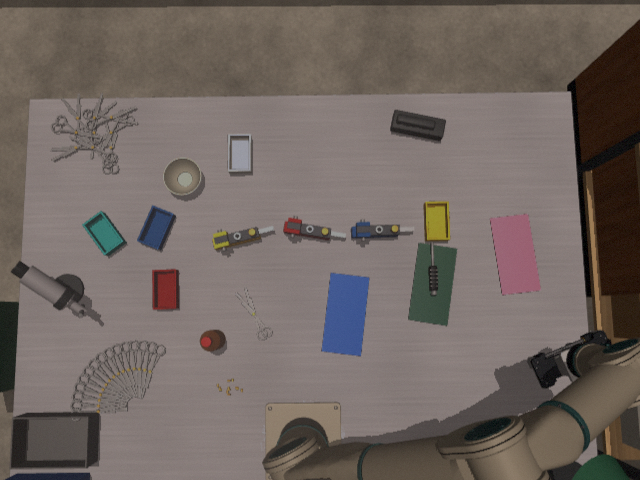

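View pics/scene0.png

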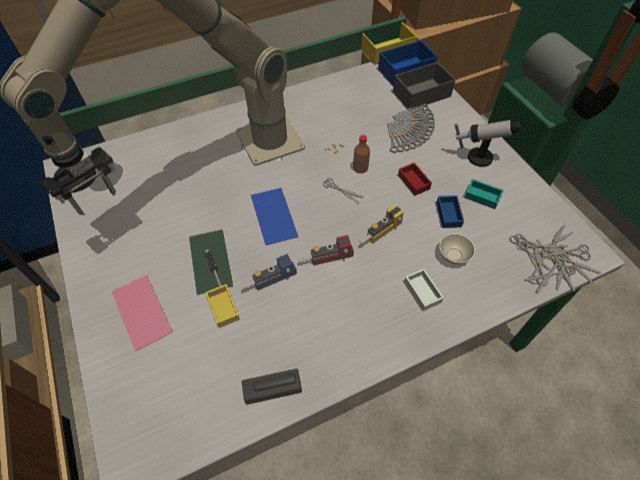

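The top view shows the yellow, red and blue jigs at about (238,238), (310,230) and (378,231). The pans are blue (157,228), red (166,290) and yellow (437,221), and the punch is at (433,275) on the mat.

```bash
python3 - <<'E'
import cv2
a=cv2.imread('pics/top0.png')
cv2.imwrite('pics/c1.png',cv2.resize(a[200:265,205:415],None,fx=3.8,fy=3.8,interpolation=cv2.INTER_CUBIC))
from h import *
z=np.load('/tmp/top0.npz');p,d,W=z['p'],z['d'],z['W']
hsv=cv2.cvtColor(p,cv2.COLOR_RGB2HSV)
def rep(n,m,zlo,zhi):
    m=m&(W[...,2]>zlo)&(W[...,2]<zhi)&(W[...,0]>.2)
    k,l,s,c=cv2.connectedComponentsWithStats(m.astype(np.uint8))
    for i in range(1,k):
        if s[i,4]<25: continue
        q=W[l==i]; rect=cv2.minAreaRect((q[:,:2]*1000).astype(np.float32))
        print(n,s[i],np.round(q[:,2].min(),3),np.round(q[:,2].max(),3),[np.round(x,1) for x in rect])
H,S,V=hsv[...,0].astype(int),hsv[...,1],hsv[...,2]
rep('yel',(abs(H-27)<6)&(S>130),.01,.1)
rep('red',((H<6)|(H>174))&(S>130),.01,.1)
rep('blue',(abs(H-110)<12)&(S>110),.01,.1)
rep('white',np.ones_like(S,bool),.008,.2)
rep('mat',(abs(H-75)<20)&(S>60),-.01,.015)
E
```

```text
yel [425 202  25  38 217] 0.01 0.046 [array([ 599.4, -383.1]), array([ 66.2, 106.9]), np.float64(89.7)]
yel [213 232  14   6  45] 0.065 0.087 [array([563.2, 220.9]), array([11.9, 35. ]), np.float64(15.3)]
yel [213 239  16  10  74] 0.034 0.087 [array([535.2, 222.8]), array([52.1, 25.4]), np.float64(76.2)]
red [289 218  12   5  40] 0.07 0.084 [array([597.5,  16.1]), array([31.7,  9.6]), np.float64(82.1)]
red [284 222  16  12  78] 0.03 0.087 [array([575. ,  29.8]), array([53., 24.]), np.float64(48.0)]
red [153 270  24  39 203] 0.011 0.044 [array([416.5, 379.8]), array([106.,  64.]), np.float64(0.5)]
blue [138 206  35  43 145] 0.01 0.046 [array([590.4, 409.6]), array([ 66.5, 105.6]), np.float64(68.5)]
blue [357 223  13   3  33] 0.072 0.084 [array([ 585.4, -170.4]), array([ 6.6, 32.5]), np.float64(0.3)]
blue [352 227   4  10  35] 0.027 0.048 [array([ 570.2, -147.1]), array([ 8.3, 26.6]), np.float64(89.0)]
blue [357 233  13   4  47] 0.069 0.085 [array([ 555.7, -170.1]), array([32.8,  9.7]), np.float64(87.0)]
white [  51  101   85   68 1206] 0.008 0.028 [array([875.4, 612.5]), array([231.1,
[... 1628 characters left out ...]
21  28 135] 0.008 0.02 [array([239.2, 442. ]), array([79.3, 46.1]), np.float64(26.6)]
white [103 343  22  26 113] 0.008 0.02 [array([236.7, 523.6]), array([56.3, 68.2]), np.float64(87.1)]
white [ 88 353  17  17  53] 0.008 0.022 [array([222.6, 568.9]), array([21.4, 57.7]), np.float64(42.1)]
white [125 354   5  13  28] 0.008 0.018 [array([222.9, 484.3]), array([32.5, 11.1]), np.float64(1.2)]
white [100 357  10  12  40] 0.008 0.02 [array([214.8, 547.5]), array([34. , 20.6]), np.float64(18.3)]
mat [ 87 216  33  36 571] -0.008 0.015 [array([577.8, 563.4]), array([95.6, 51.7]), np.float64(37.5)]
mat [440 276  13  16  46] -0.006 0.011 [array([ 422.9, -407.9]), array([19.7, 50.1]), np.float64(44.8)]
```

View pics/c1.png

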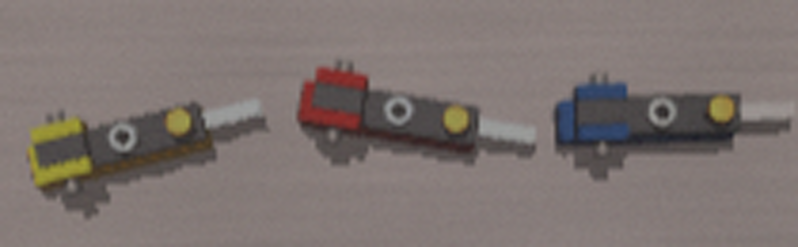

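All three jigs still have their pins. In the crop, the block centres are at about yellow (61,153), red (338,99) and blue (601,111).

```bash
cat >> h.py <<'E'
def ray(name,uv,z):
    m=r.camera_model(name);K=np.array(m['camera_matrix']);T=np.array(m['world_from_camera'])
    v=T[:3,:3]@np.linalg.inv(K)@np.array([uv[0],uv[1],1.]); o=T[:3,3]
    return o+v*(z-o[2])/v[2]
from scipy.spatial.transform import Rotation as Ro
def st():
    s=r.get_state();R=Ro.from_quat(s['orientation']).as_matrix()
    a=np.degrees(np.arctan2(R[1,0],R[0,0]))
    print('t',round(s['clock'],2),'pos',np.round(s['tool_pos'],4),'jaw yaw',round(a,1),'Ry',np.round(R[:,1],3),'F',np.round(s['contact_force'],1),'open',round(s['opening']*.094,4),'q',np.round(s['joints'],2))
    return s
E
python3 - <<'E'
from h import *
st()
C={'yel':[(31,133),(83,120),(90,175),(37,187)],'red':[(318,67),(368,76),(361,131),(308,122)],'blue':[(575,83),(627,84),(627,138),(574,138)]}
for k,c in C.items():
    P=np.array([ray('top',(205+(u+.5)/3.8-.5,200+(v+.5)/3.8-.5),.078)[:2]*1000 for u,v in c])
    y=P[0]+P[3]-P[1]-P[2]; x=P[0]+P[1]-P[2]-P[3]
    print(k,P.mean(0).round(1),'sizes',np.linalg.norm(y)/2,np.linalg.norm(x)/2,'yaw from y',np.degrees(np.arctan2(-y[0],y[1])),'from x',np.degrees(np.arctan2(x[1],x[0])))
z=np.load('/tmp/top0.npz');W=z['W'];print('bench z',[np.median(W[a:b,c:d,2]).round(4) for a,b,c,d in((180,210,250,400),(250,265,250,320),(300,320,170,190))],W[195:212,300:400,2].std())
zs=np.load('/tmp/scene0.npz');a=zs['p'][:,:,::-1]
cv2.imwrite('pics/c2.png',cv2.resize(a[195:300,235:410],None,fx=4.5,fy=4.5,interpolation=cv2.INTER_CUBIC))
E
```

```text
t 0.1 pos [ 0.2372 -0.6046  0.2047] jaw yaw -68.6 Ry [-0.001  0.002 -1.   ] F [-0.5  0.2  0.1] open 0.0936 q [ 1.13  0.63  0.04  1.52 -0.03  1.   -0.02]
yel [545.3 217.7] sizes 38.48913816921436 39.70472506119975 yaw from y 12.888039078609202 from x 7.274303482608544
red [582.5  18.1] sizes 37.57111327902617 40.35393855846559 yaw from y -10.685095379802952 from x -9.089895435642072
blue [ 571.8 -169.7] sizes 37.616928976154696 39.48753135313639 yaw from y -1.2246471152834921 from x -1.790398623228145
bench z [np.float64(0.0004), np.float64(0.0003), np.float64(0.0012)] 0.1273324057646783
```

View pics/c2.png

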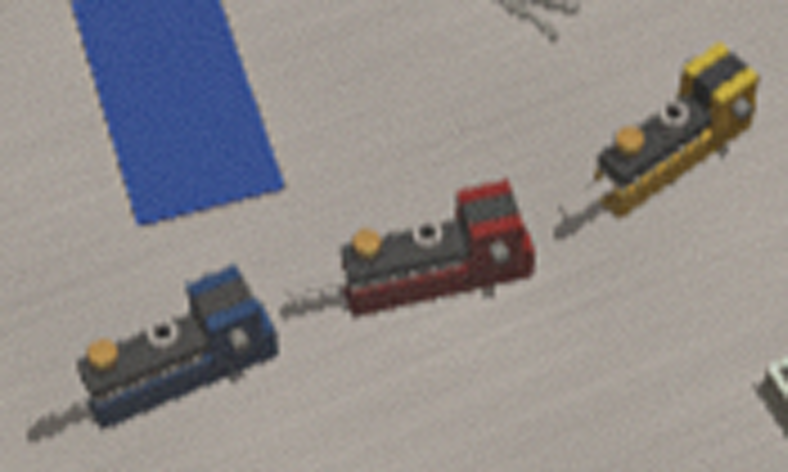

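```bash
python3 - <<'E'
from h import *
J={'yel':(545.3,217.7,(178,122),(742,107)),'red':(582.5,18.1,(456,119),(497,251)),'blue':(571.8,-169.7,(721,109),(238,338))}
for k,(x,y,t,e) in J.items():
    T=ray('top',(205+(t[0]+.5)/3.8-.5,200+(t[1]+.5)/3.8-.5),.074)[:2]*1000
    v=np.array([x,y])-T; yaw=np.arctan2(-v[0],v[1])
    E=ray('scene',(235+(e[0]+.5)/4.5-.5,195+(e[1]+.5)/4.5-.5),.058)[:2]*1000
    print(k,'thumb',T.round(1),np.linalg.norm(v).round(1),'yaw',np.degrees(yaw).round(1),'pin end scene',E.round(1),'expected',(np.array([x,y])+30*np.array([np.cos(yaw),np.sin(yaw)])).round(1),'pan target',(np.array([x,y])+72*np.array([np.cos(yaw),np.sin(yaw)])).round(1))
E
```

```text
yel thumb [567.8 133.9] 86.8 yaw 15.0 pin end scene [570.3 225.9] expected [574.3 225.5] pan target [614.8 236.3]
red thumb [567.6 -66. ] 85.4 yaw -10.1 pin end scene [604.8  14.8] expected [612.   12.9] pan target [653.4   5.5]
blue thumb [ 572.6 -256.4] 86.7 yaw 0.6 pin end scene [ 592.9 -169.7] expected [ 601.8 -169.4] pan target [ 643.8 -169. ]
```

The block, thumbscrew and scene views agree to within a few mm. I'm starting with the yellow pan.

servo_tool([
  [[0.362,0.222,-0.085,0,0,-21.4,0.094],[0.362,0.222,-0.085,0,0,-21.4,0.094],[0.362,0.222,-0.085,0,0,-21.4,0.094],[0.362,0.222,-0.085,0,0,-21.4,0.094],[0.362,0.222,-0.085,0,0,-21.4,0.094],[0.362,0.222,-0.085,0,0,-21.4,0.094],[0.362,0.222,-0.085,0,0,-21.4,0.094],[0.362,0.222,-0.085,0,0,-21.4,0.094],[0.362,0.222,-0.085,0,0,-21.4,0.094],[0.362,0.222,-0.085,0,0,-21.4,0.094],[0.362,0.222,-0.085,0,0,-21.4,0.094],[0.362,0.222,-0.085,0,0,-21.4,0.094]],
])

```text
clock: 1.3
tool_pos: [0.5976, -0.3849, 0.1205]
orientation: [-0.5, 0.501, -0.5, 0.499]
contact_force: [0.0, -0.2, 0.0]
opening: 1.001
```

```bash
python3 - <<'E'
from h import *
st(); grab('top','t1.png')
a=cv2.imread('pics/t1.png');cv2.imwrite('pics/c3.png',cv2.resize(a[170:330,330:530],None,fx=3.5,fy=3.5,interpolation=cv2.INTER_CUBIC))
E
```

```text
t 1.3 pos [ 0.5976 -0.3849  0.1205] jaw yaw -90.1 Ry [-0.001 -0.001 -1.   ] F [ 0.  -0.2  0. ] open 0.0941 q [ 0.45  0.81  0.15  1.4  -0.13  0.94 -0.94]
```

servo_tool([
  [[0.001,0.001,-0.05,0,0,0,0.094],[0.001,0.001,-0.09,0,0,0,0.094],[0.001,0.001,-0.111,0,0,0,0.094],[0.001,0.001,-0.111,0,0,0,0.094],[0.001,0.001,-0.111,0,0,0,0.05],[0.001,0.001,-0.111,0,0,0,0.05],[0.001,0.001,-0.111,0,0,0,0.05],[0.001,0.001,-0.111,0,0,0,0.05],[0.001,0.001,-0.111,0,0,0,0.05],[0.001,0.001,-0.111,0,0,0,0.05]],
], newtons=45)

```text
clock: 2.35
tool_pos: [0.6012, -0.383, 0.011]
orientation: [0.5, -0.499, 0.501, -0.5]
contact_force: [-1.0, 0.1, 6.7]
opening: 0.676
```

servo_tool([
  [[0,0,0.05,0,0,0,0.05],[0,0,0.1,0,0,0,0.05],[0,0,0.14,0,0,0,0.05],[0.01,0.05,0.14,0,0,4,0.05],[0.016,0.1,0.14,0,0,8,0.05],[0.016,0.15,0.14,0,0,14,0.05],[0.016,0.2,0.14,0,0,14,0.05],[0.016,0.25,0.14,0,0,14,0.05],[0.016,0.3,0.14,0,0,14,0.05],[0.016,0.35,0.14,0,0,14,0.05],[0.016,0.4,0.14,0,0,14,0.05],[0.016,0.45,0.14,0,0,14,0.05]],
])

```text
clock: 3.55
tool_pos: [0.6153, 0.0687, 0.149]
orientation: [0.558, -0.436, 0.435, -0.557]
contact_force: [0.7, -0.4, -2.6]
opening: 0.679
```

servo_tool([
  [[0,0.05,0,0,0,0,0.05],[0,0.1,0,0,0,0,0.05],[0,0.14,0,0,0,0,0.05],[0,0.17,0,0,0,0,0.05],[0,0.17,0,0,0,0,0.05],[0,0.17,0,0,0,0,0.05]],
])

```text
clock: 4.15
tool_pos: [0.6153, 0.2372, 0.1486]
orientation: [0.558, -0.435, 0.434, -0.557]
contact_force: [0.0, 0.1, -4.3]
opening: 0.68
```

```bash
python3 - <<'E'
from h import *
st(); grab('top','t2.png')
a=cv2.imread('pics/t2.png');cv2.imwrite('pics/c3.png',cv2.resize(a[170:270,160:340],None,fx=4,fy=4,interpolation=cv2.INTER_CUBIC))
E
```

```text
t 4.15 pos [0.6153 0.2372 0.1486] jaw yaw -75.9 Ry [-0.002 -0.001 -1.   ] F [ 0.   0.1 -4.3] open 0.0639 q [-0.49  0.71  0.14  1.55 -0.11  0.9  -1.64]
```

View pics/c3.png

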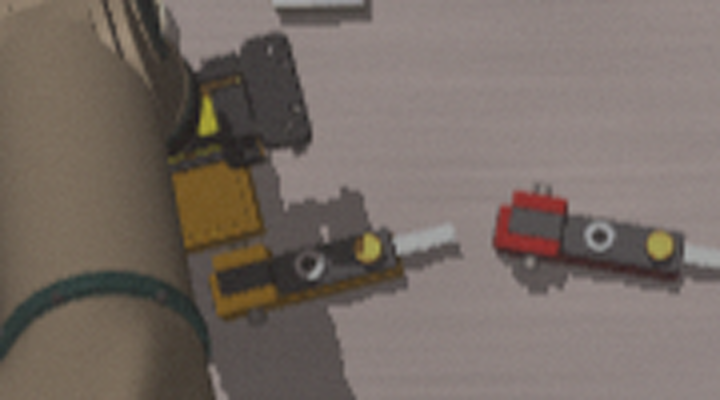

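The yellow pan is held level behind the yellow jig, with its floor at (215,205) in the crop. I'm lowering it.

servo_tool([
  [[0,0,-0.05,0,0,0,0.05],[0,0,-0.1,0,0,0,0.05],[0,0,-0.125,0,0,0,0.05],[0,0,-0.137,0,0,0,0.05],[0,0,-0.137,0,0,0,0.05],[0,0,-0.137,0,0,0,0.094],[0,0,-0.137,0,0,0,0.094],[0,0,-0.137,0,0,0,0.094],[0,0,-0.137,0,0,0,0.094],[0,0,-0.09,0,0,0,0.094],[0,0,-0.04,0,0,0,0.094],[0,0,-0.02,0,0,0,0.094]],
])

```text
clock: 5.4
tool_pos: [0.6188, 0.237, 0.1335]
orientation: [-0.555, 0.434, -0.437, 0.559]
contact_force: [1.2, -0.0, 0.2]
opening: 1.0
```

servo_tool([
  [[-0.04,0.03,0,0,0,-4,0.094],[-0.08,0.06,0,0,0,-8,0.094],[-0.12,0.09,0,0,0,-13.5,0.094],[-0.16,0.115,0,0,0,-13.5,0.094],[-0.2,0.143,0,0,0,-13.5,0.094],[-0.2,0.143,0,0,0,-13.5,0.094],[-0.2,0.143,-0.03,0,0,-13.5,0.094],[-0.2,0.143,-0.08,0,0,-13.5,0.094],[-0.2,0.143,-0.119,0,0,-13.5,0.094],[-0.2,0.143,-0.119,0,0,-13.5,0.094],[-0.2,0.143,-0.119,0,0,-13.5,0.094]],
])

```text
clock: 6.5
tool_pos: [0.4167, 0.3788, 0.0104]
orientation: [0.503, -0.498, 0.498, -0.502]
contact_force: [-0.2, 1.0, 0.4]
opening: 0.999
```

```bash
cat >> h.py <<'E'
def pans(name='top',save=None):
    p,d=grab(name,save);W=world(name,d)
    hsv=cv2.cvtColor(p,cv2.COLOR_RGB2HSV);H,S=hsv[...,0].astype(int),hsv[...,1]
    for n,m in (('yel',(abs(H-27)<6)&(S>130)),('red',((H<6)|(H>174))&(S>130)),('blue',(abs(H-110)<12)&(S>110))):
        m=m&(W[...,2]>.01)&(W[...,2]<.1)&(W[...,0]>.2)
        k,l,s,c=cv2.connectedComponentsWithStats(m.astype(np.uint8))
        for i in range(1,k):
            if s[i,4]<25: continue
            q=W[l==i]; rc=cv2.minAreaRect((q[:,:2]*1000).astype(np.float32))
            a=rc[2] if rc[1][0]>rc[1][1] else rc[2]-90
            if max(rc[1])>60: print(n,'px',s[i],'zmax',q[:,2].max().round(3),'c',np.round(rc[0],1),'size',np.round(rc[1],1),'yaw',round((a+90)%180-90,1))
E
python3 - <<'E'
from h import *
st(); pans('top','t3.png')
E
```

```text
t 6.5 pos [0.4167 0.3788 0.0104] jaw yaw -89.5 Ry [-0.001 -0.001 -1.   ] F [-0.2  1.   0.4] open 0.0939 q [-0.89  0.8   0.15  1.91 -0.25  0.46 -2.12]
red px [153 270  23   5  52] zmax 0.041 c [463.7 380.3] size [62.  11.1] yaw 88.9
red px [153 301  23   8  53] zmax 0.044 c [373.6 379.1] size [64.2 19.2] yaw 89.5
blue px [138 206  35  43 133] zmax 0.045 c [590.2 409.3] size [ 65.2 105.7] yaw -22.0
```

servo_tool([
  [[0,0,0,0,0,0,0.05],[0,0,0,0,0,0,0.05],[0,0,0,0,0,0,0.05],[0,0,0,0,0,0,0.05],[0,0,0,0,0,0,0.05],[0,0,0.05,0,0,0,0.05],[0,0,0.1,0,0,0,0.05],[0,0,0.14,0,0,0,0.05],[0,0,0.14,0,0,0,0.05]],
])

```text
clock: 7.45
tool_pos: [0.4193, 0.3819, 0.1554]
orientation: [-0.499, 0.498, -0.498, 0.506]
contact_force: [0.4, 0.6, -2.8]
opening: 0.678
```

servo_tool([
  [[0.024,-0.037,0,0,0,-2,0.05],[0.048,-0.075,0,0,0,-4,0.05],[0.072,-0.112,0,0,0,-6,0.05],[0.096,-0.15,0,0,0,-8,0.05],[0.119,-0.187,0,0,0,-10.5,0.05],[0.143,-0.225,0,0,0,-10.5,0.05],[0.167,-0.262,0,0,0,-10.5,0.05],[0.19,-0.3,0,0,0,-10.5,0.05],[0.214,-0.337,0,0,0,-10.5,0.05],[0.238,-0.374,0,0,0,-10.5,0.05],[0.238,-0.374,0,0,0,-10.5,0.05],[0.238,-0.374,0,0,0,-10.5,0.05]],
])

```text
clock: 8.65
tool_pos: [0.6531, 0.0039, 0.1481]
orientation: [-0.455, 0.543, -0.542, 0.453]
contact_force: [-0.7, 1.4, -3.4]
opening: 0.679
```

```bash
python3 - <<'E'
from h import *
st(); pans('top','t4.png')
E
```

```text
t 8.65 pos [0.6531 0.0039 0.1481] jaw yaw -100.2 Ry [-0.004 -0.    -1.   ] F [-0.7  1.4 -3.4] open 0.0638 q [-0.19  0.71  0.25  1.57 -0.21  0.9  -1.62]
blue px [138 206  16  36  45] zmax 0.044 c [601.  435.9] size [ 12.5 104.2] yaw -17.2
blue px [143 211  30  38  82] zmax 0.048 c [586.4 399.8] size [ 47.3 105.1] yaw -23.5
```

servo_tool([
  [[0.002,0.001,-0.05,0,0,0,0.05],[0.002,0.001,-0.1,0,0,0,0.05],[0.002,0.001,-0.125,0,0,0,0.05],[0.002,0.001,-0.137,0,0,0,0.05],[0.002,0.001,-0.137,0,0,0,0.05],[0.002,0.001,-0.137,0,0,0,0.094],[0.002,0.001,-0.137,0,0,0,0.094],[0.002,0.001,-0.137,0,0,0,0.094],[0.002,0.001,-0.137,0,0,0,0.094],[0.002,0.001,-0.09,0,0,0,0.094],[0.002,0.001,-0.04,0,0,0,0.094],[0.002,0.001,-0.02,0,0,0,0.094]],
])

```text
clock: 9.9
tool_pos: [0.6587, 0.0064, 0.1345]
orientation: [0.453, -0.54, 0.543, -0.456]
contact_force: [0.8, -0.7, 0.5]
opening: 1.004
```

servo_tool([
  [[-0.007,0.045,0,0,0,-2,0.094],[-0.014,0.09,0,0,0,-4,0.094],[-0.021,0.135,0,0,0,-6,0.094],[-0.029,0.18,0,0,0,-8,0.094],[-0.037,0.225,0,0,0,-10,0.094],[-0.044,0.27,0,0,0,-11.7,0.094],[-0.051,0.315,0,0,0,-11.7,0.094],[-0.059,0.36,0,0,0,-11.7,0.094],[-0.066,0.404,0,0,0,-11.7,0.094],[-0.066,0.404,0,0,0,-11.7,0.094],[-0.066,0.404,0,0,0,-11.7,0.094]],
])

```text
clock: 11.0
tool_pos: [0.5889, 0.4119, 0.1293]
orientation: [0.399, -0.584, 0.585, -0.397]
contact_force: [-0.4, -0.6, -0.2]
opening: 1.005
```

```bash
python3 - <<'E'
from h import *
st(); pans('top','t5.png'); 
p,d=grab('scene','s5.png')
E
```

```text
t 11.0 pos [0.5889 0.4119 0.1293] jaw yaw -111.5 Ry [-0.001 -0.001 -1.   ] F [-0.4 -0.6 -0.2] open 0.0944 q [-0.83  0.83  0.35  1.37 -0.31  0.99 -2.36]
red px [283 184  29  39 592] zmax 0.099 c [650.9  10.8] size [ 63.5 116.4] yaw -9.5
blue px [162 210  11  23  50] zmax 0.042 c [608.2 373.9] size [62.6 25.5] yaw 4.7
```

View pics/s5.png

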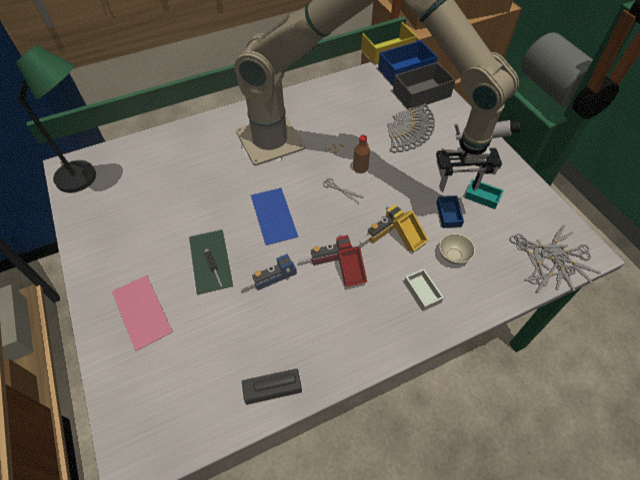

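The red pan at (350,261) and the yellow pan at (408,229) stand in line behind their jigs. The blue pan at (450,212) is still in its place, with the gripper above it, so I grasp that one next.

servo_tool([
  [[0.001,-0.001,-0.05,0,0,0,0.094],[0.001,-0.001,-0.09,0,0,0,0.094],[0.001,-0.001,-0.121,0,0,0,0.094],[0.001,-0.001,-0.121,0,0,0,0.094],[0.001,-0.001,-0.121,0,0,0,0.05],[0.001,-0.001,-0.121,0,0,0,0.05],[0.001,-0.001,-0.121,0,0,0,0.05],[0.001,-0.001,-0.121,0,0,0,0.05],[0.001,-0.001,-0.121,0,0,0,0.05],[0.001,-0.001,-0.07,0,0,0,0.05],[0.001,-0.001,-0.02,0,0,0,0.05],[0.001,-0.001,0.02,0,0,0,0.05]],
])

```text
clock: 12.3
tool_pos: [0.5915, 0.4098, 0.1528]
orientation: [0.397, -0.585, 0.585, -0.397]
contact_force: [0.3, 0.7, -3.4]
opening: 0.68
```

servo_tool([
  [[0.005,-0.048,0,0,0,3,0.05],[0.01,-0.096,0,0,0,6,0.05],[0.015,-0.144,0,0,0,9,0.05],[0.02,-0.192,0,0,0,12,0.05],[0.024,-0.24,0,0,0,15,0.05],[0.028,-0.288,0,0,0,18,0.05],[0.032,-0.336,0,0,0,21.5,0.05],[0.036,-0.384,0,0,0,21.5,0.05],[0.041,-0.432,0,0,0,21.5,0.05],[0.046,-0.48,0,0,0,21.5,0.05],[0.051,-0.528,0,0,0,21.5,0.05],[0.056,-0.575,0,0,0,21.5,0.05]],
])

```text
clock: 13.5
tool_pos: [0.647, -0.1673, 0.1504]
orientation: [-0.499, 0.501, -0.501, 0.499]
contact_force: [1.3, 0.6, -2.2]
opening: 0.677
```

servo_tool([
  [[0,-0.002,0,0,0,0,0.05],[0,-0.002,0,0,0,0,0.05],[0,-0.002,0,0,0,0,0.05]],
])

```text
clock: 13.8
tool_pos: [0.6472, -0.1653, 0.15]
orientation: [-0.499, 0.501, -0.5, 0.5]
contact_force: [-0.3, 1.3, -3.5]
opening: 0.676
```

```bash
python3 - <<'E'
from h import *
st(); pans('top','t6.png')
E
```

```text
t 13.8 pos [ 0.6472 -0.1653  0.15  ] jaw yaw -90.1 Ry [-0.001  0.002 -1.   ] F [-0.3  1.3 -3.5] open 0.0635 q [ 0.09  0.72  0.2   1.52 -0.17  0.92 -1.22]
red px [283 184  29  40 681] zmax 0.098 c [650.7  10.9] size [ 64.1 116. ] yaw -10.7
```

servo_tool([
  [[0,-0.003,-0.05,0,0,0,0.05],[0,-0.003,-0.1,0,0,0,0.05],[0,-0.003,-0.125,0,0,0,0.05],[0,-0.003,-0.138,0,0,0,0.05],[0,-0.003,-0.138,0,0,0,0.05],[0,-0.003,-0.138,0,0,0,0.094],[0,-0.003,-0.138,0,0,0,0.094],[0,-0.003,-0.138,0,0,0,0.094],[0,-0.003,-0.138,0,0,0,0.094],[0,-0.003,-0.09,0,0,0,0.094],[0,-0.003,-0.04,0,0,0,0.094],[0,-0.003,0.0,0,0,0,0.094]],
])

```text
clock: 15.05
tool_pos: [0.6476, -0.1706, 0.1523]
orientation: [0.499, -0.501, 0.501, -0.499]
contact_force: [0.8, 0.0, 0.7]
opening: 1.003
```

servo_tool([
  [[-0.045,-0.02,0,0,0,0,0.094],[-0.085,-0.045,0,0,0,0,0.094],[-0.12,-0.075,0,0,0,0,0.094],[-0.155,-0.105,0,0,0,0,0.094],[-0.19,-0.13,0,0,0,0,0.07],[-0.19,-0.16,0,0,0,0,0.06],[-0.19,-0.205,0,0,0,0,0.05],[-0.19,-0.205,0,0,0,0,0.05],[-0.19,-0.205,0,0,0,0,0.05]],
])

```text
clock: 15.95
tool_pos: [0.4566, -0.3761, 0.1498]
orientation: [-0.499, 0.502, -0.501, 0.499]
contact_force: [-0.2, 0.9, 0.9]
opening: 0.612
```

```bash
python3 - <<'E'
from h import *
st(); pans('top','t7.png')
a=cv2.imread('pics/t7.png');cv2.imwrite('pics/c4.png',cv2.resize(a[170:270,195:415],None,fx=3.6,fy=3.6,interpolation=cv2.INTER_CUBIC))
z=np.load('/tmp/top0.npz');W=z['W']; p=z['p']
cv2.imwrite('pics/c5.png',cv2.resize(p[235:330,400:465,::-1],None,fx=6,fy=6,interpolation=cv2.INTER_CUBIC))
E
```

```text
t 15.95 pos [ 0.4566 -0.3761  0.1498] jaw yaw -90.3 Ry [-0.001  0.001 -1.   ] F [-0.2  0.9  0.9] open 0.0576 q [ 0.52  0.62  0.19  1.75 -0.15  0.79 -0.79]
red px [283 184  28  39 628] zmax 0.099 c [650.4  11.3] size [ 64.  116.5] yaw -9.6
blue px [351 199  23  15 169] zmax 0.098 c [ 638.8 -168.8] size [53.5 60.4] yaw -89.8
```

View pics/c4.png

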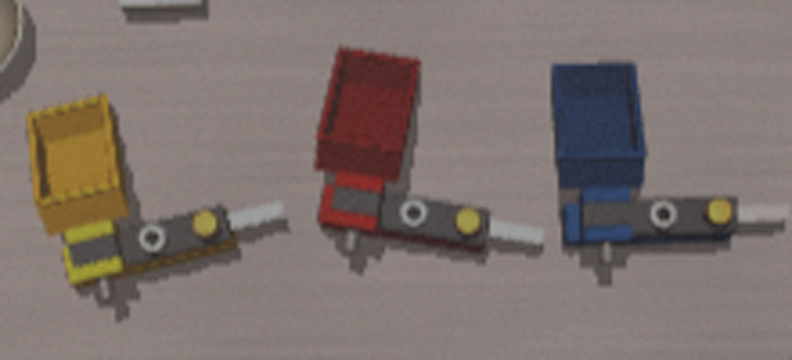

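View pics/c5.png

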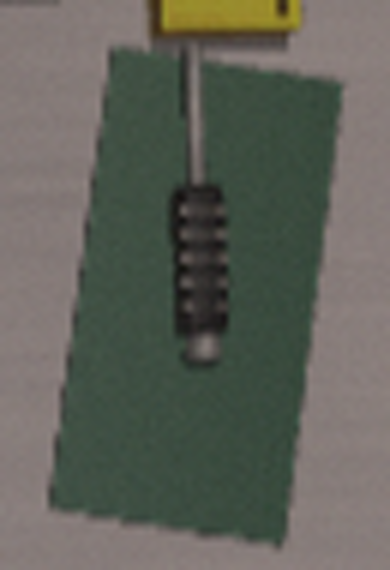

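```bash
python3 - <<'E'
from h import *
def c(pts,s,ox,oy,z): return np.array([ray('top',(ox+(u+.5)/s-.5,oy+(v+.5)/s-.5),z)[:2]*1000 for u,v in pts])
J={'yel':(545.3,217.7,14),'red':(582.5,18.1,-10.2),'blue':(571.8,-169.7,0)}
Q={'yel':[(28,115),(105,95),(126,190),(47,208)],'red':[(340,48),(420,60),(400,152),(317,140)],'blue':[(552,65),(636,65),(645,160),(557,160)]}
for k in Q:
    P=c(Q[k],3.6,195,170,.034);x,y,a=J[k];a=np.radians(a);v=P.mean(0)-[x,y]
    print(k,P.mean(0).round(1),'rel',(v@[np.cos(a),np.sin(a)]).round(1),(v@[-np.sin(a),np.cos(a)]).round(1),'len',np.linalg.norm(P[0]-P[3]).round(1))
print('grip front/back',c([(200,187),(202,335)],6,400,235,.026).round(1),'axis',c([(201,261)],6,400,235,.026).round(1),'tip, shank root',c([(192,45),(199,183)],6,400,235,.015).round(1))
M=c([(112,46),(343,84),(284,545),(50,508)],6,400,235,.004);print('mat',M.mean(0).round(1),M.round(1).tolist())
# punch by depth in current frame
p,d=grab('top');W=world('top',d)
m=(W[...,2]>.012)&(W[...,2]<.04)&(W[...,0]>.35)&(W[...,0]<.6)&(W[...,1]<-.33)&(W[...,1]>-.42)
print(m.sum())
E
```

```text
yel [631.2 238.5] rel 88.4 -0.6 len 75.5
red [669.8   9.4] rel 87.5 6.9 len 75.5
blue [ 657.8 -169.2] rel 86.0 0.5 len 75.7
grip front/back [[ 472.9 -367.4]
 [ 404.3 -365.7]] axis [[ 438.5 -366.5]] tip, shank root [[ 540.7 -368.3]
 [ 475.7 -369.2]]
mat [ 424.5 -368.7] [[542.0, -332.7], [522.7, -441.2], [307.5, -404.5], [325.7, -296.4]]
141
```

The far edges of the pans sit 124–126 mm beyond the pins' centres, which puts the pan centres at about 70–72 mm and well in line. The punch grip centre is at (438,-367) with the tip along x. I'm picking it up now.

servo_tool([
  [[-0.012,0.0085,-0.05,0,0,-0.5,0.05],[-0.012,0.0085,-0.1,0,0,-0.5,0.05],[-0.012,0.0085,-0.13,0,0,-0.5,0.05],[-0.012,0.0085,-0.142,0,0,-0.5,0.05],[-0.012,0.0085,-0.142,0,0,-0.5,0.05],[-0.012,0.0085,-0.142,0,0,-0.5,0.01],[-0.012,0.0085,-0.142,0,0,-0.5,0.01],[-0.012,0.0085,-0.142,0,0,-0.5,0.01],[-0.012,0.0085,-0.142,0,0,-0.5,0.01],[-0.012,0.0085,-0.142,0,0,-0.5,0.01],[-0.012,0.0085,-0.142,0,0,-0.5,0.01]],
], newtons=60)

```text
clock: 17.15
tool_pos: [0.4461, -0.3676, 0.0097]
orientation: [0.497, -0.502, 0.504, -0.497]
contact_force: [0.3, 1.1, 6.8]
opening: 0.226
```

servo_tool([
  [[0,0,0.03,0,0,0,0.01],[0,0,0.08,0,0,0,0.01],[0,0,0.12,0,0,0,0.01],[0,0,0.12,0,0,0,0.01]],
])

```text
clock: 17.55
tool_pos: [0.4483, -0.3697, 0.1339]
orientation: [0.496, -0.499, 0.507, -0.497]
contact_force: [1.0, -0.9, -0.9]
opening: 0.226
```

```bash
python3 - <<'E'
from h import *
st(); pans('top','t8.png'); p,d=grab('scene','s8.png')
a=cv2.imread('pics/s8.png');cv2.imwrite('pics/c6.png',cv2.resize(a[170:300,170:330],None,fx=4.5,fy=4.5,interpolation=cv2.INTER_CUBIC))
E
```

```text
t 17.55 pos [ 0.4483 -0.3697  0.1339] jaw yaw -90.7 Ry [ 0.008 -0.007 -1.   ] F [ 1.  -0.9 -0.9] open 0.0212 q [ 0.52  0.62  0.18  1.8  -0.16  0.72 -0.79]
red px [283 184  28  40 626] zmax 0.099 c [650.5  10.7] size [ 63.8 116.2] yaw -10.4
blue px [350 197  24  17 157] zmax 0.099 c [ 642.6 -166.8] size [63.9 61. ] yaw 89.6
```

View pics/c6.png

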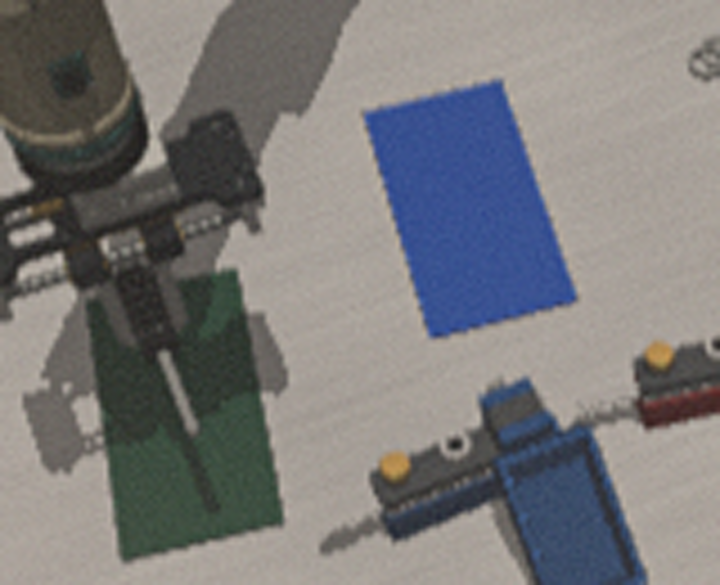

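servo_tool([
  [[-0.005,0.045,0,0,0,0.7,0.01],[-0.01,0.09,0,0,0,0.7,0.01],[-0.015,0.135,0,0,0,0.7,0.01],[-0.019,0.175,0,0,0,0.7,0.01],[-0.019,0.199,-0.02,0,0,0.7,0.01],[-0.019,0.199,-0.05,0,0,0.7,0.01],[-0.019,0.199,-0.078,0,0,0.7,0.01],[-0.019,0.199,-0.078,0,0,0.7,0.01],[-0.019,0.199,-0.078,0,0,0.7,0.01]],
])

```text
clock: 18.55
tool_pos: [0.425, -0.1677, 0.0496]
orientation: [-0.501, 0.501, -0.499, 0.499]
contact_force: [0.7, -0.0, -0.9]
opening: 0.229
```

```bash
python3 - <<'E'
from h import *
st(); p,d=grab('scene','s9.png');p,d=grab('top','t9.png')
a=cv2.imread('pics/s9.png');b=cv2.imread('pics/t9.png')
A=cv2.resize(a[200:300,225:325],None,fx=4,fy=4,interpolation=cv2.INTER_CUBIC)
B=cv2.resize(b[190:290,330:430],None,fx=4,fy=4,interpolation=cv2.INTER_CUBIC)
cv2.imwrite('pics/c7.png',np.hstack([A,B]))
E
```

```text
t 18.55 pos [ 0.425  -0.1677  0.0496] jaw yaw -90.0 Ry [-0.003  0.001 -1.   ] F [ 0.7 -0.  -0.9] open 0.0215 q [ 0.23  0.64  0.13  2.17 -0.23  0.34 -1.02]
```

View pics/c7.png

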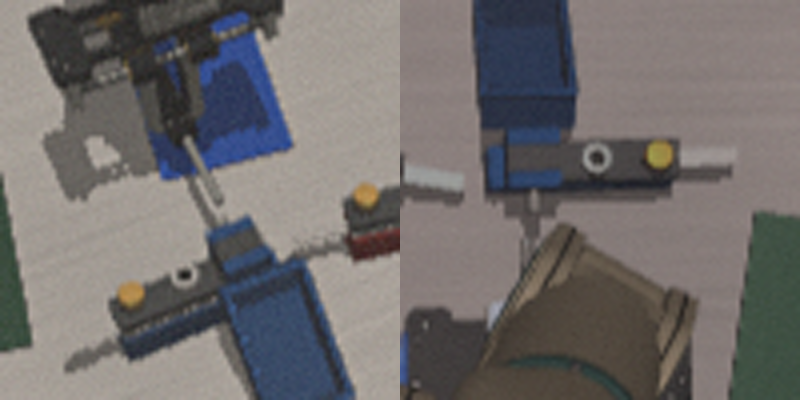

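```bash
python3 - <<'E'
from h import *
ss=[];bs=[];as_=[]
for i in range(6):
    p,d=grab('top');bs.append(p.astype(float)); s=r.get_state();ss.append(s['tool_pos'])
    p,d=grab('scene');as_.append(p.astype(float)); ss.append(r.get_state()['tool_pos'])
print(np.mean(ss,0).round(4),np.std(ss,0).round(4))
b=np.mean(bs,0)[...,::-1];a=np.mean(as_,0)[...,::-1]
cv2.imwrite('/tmp/b.png',b);cv2.imwrite('/tmp/a.png',a)
B=cv2.resize(b[220:264,345:385],None,fx=10,fy=10,interpolation=cv2.INTER_CUBIC)
A=cv2.resize(a[226:270,262:298],None,fx=10,fy=10,interpolation=cv2.INTER_CUBIC)
cv2.imwrite('pics/c8.png',np.hstack([A,B]).clip(0,255))
E
```

```text
[ 0.4267 -0.1681  0.051 ] [0.0002 0.0002 0.0003][ WARN:0@17.578] global loadsave.cpp:1063 imwrite_ Unsupported depth image for selected encoder is fallbacked to CV_8U.
```

View pics/c8.png

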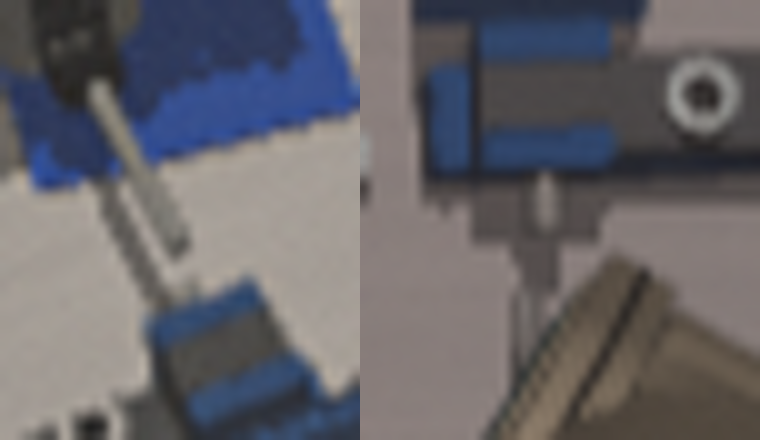

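```bash
cat >> h.py <<'E'
def proj(name,P):
    m=r.camera_model(name);K=np.array(m['camera_matrix']);T=np.linalg.inv(np.array(m['world_from_camera']))
    c=K@(T[:3,:3]@np.array(P)+T[:3,3]);return c[:2]/c[2]
E
python3 - <<'E'
from h import *
def cs(P):u=proj('scene',P);return ((u-[262,226]+.5)*10).round(0)
def ct(P):u=proj('top',P);return ((u-[345,220]+.5)*10+[360,0]).round(0)
x,y=.5718,-.1697
for n,P in dict(tip=(.520,-.168,.0563),root=(.454,-.168,.0563),pinend=(x-.03,y,.058),pinend_top=(x-.03,y,.064),blk_nl=(x-.02,y+.018,.078),blk_nr=(x-.02,y-.018,.078),blk_fl=(x+.02,y+.018,.078),blk_fr=(x+.02,y-.018,.078)).items(): print(n,'scene',cs(P),'top',ct(P))
E
```

```text
tip scene [173. 256.] top [534. 291.]
root scene [93. 96.] top [539. 531.]
pinend scene [194. 310.] top [539. 211.]
pinend_top scene [193. 299.] top [541. 208.]
blk_nl scene [258. 278.] top [478. 166.]
blk_nr scene [146. 322.] top [610. 165.]
blk_fl scene [311. 382.] top [475.  21.]
blk_fr scene [197. 427.] top [607.  19.]
```

```bash
python3 - <<'E'
from h import *
np.set_printoptions(linewidth=200,suppress=True)
Ws=[];Wt=[]
for i in range(5):
    Ws.append(world('scene',grab('scene')[1]));Wt.append(world('top',grab('top')[1]))
Ws=np.median(Ws,0);Wt=np.median(Wt,0)
print('scene z (mm) rows 232-258, cols 268-286');print((Ws[232:262,266:288,2]*1000).round().astype(int))
print('top z rows 225-256 cols 356-370');print((Wt[224:254,356:372,2]*1000).round().astype(int))
np.save('/tmp/Ws.npy',Ws);np.save('/tmp/Wt.npy',Wt)
E
```

```text
scene z (mm) rows 232-258, cols 268-286
[[54 64 68 68 67 67 64 60  2  2  4  3  4  5  2  5  3  5  5  2  6  4]
 [ 6 60 64 65 65 62 62 58 50  4  4  5  5  0  5  2  4  3  7  4  4  5]
 [ 4 54 62 62 58 58 58 56  3  5  3  3  5  4  5  3  4  7  2  6  2  6]
 [ 6  5 54 56 54 58 61 59  5  2  6  5  6  4  4  4  5  5  3  4  6  5]
 [ 4  3  4 49 48 57 58 59  4  4  5  3  6  6  4  4  1  7  4  4  3  5]
 [ 7  4  4  4  4  7 60 60 57  0  3  3  4  3  2  5  2  6  4  4  5  5]
 [-1  3  6  5  1  5 55 61 61  5  6  4  5  6  4  5  4  3  5  4  4  5]
 [ 2  2  5  4  5  4  4 56 58 59  6  4  3  6  0  4  5  2  6  3  3  2]
 [ 4  3  4  3  3  5  6 58 58 60  3  8  3  4  3  4  5  0  3  0  3  1]
 [ 6  6  5  5  8  6  5  5 59 61 59  4  5  3  0  1  2 -1  1  2  1  3]
 [ 4  2  3  2  5  4  4  4 57 58 58  0  1  2  3 -1  3  0 -3  1  0  2]
 [ 5  5  7  5  3  1 -1  1  0 59 58 60 -1  1  4  1  0  2  0 -1  0  2]
 [ 5  3  1  0  0  2  0  1  1 58 60 60  0  3  5  1  0  1  1  3 -1  2]
 [ 0  1 -2  1  2  2 -1  2  1  1 60 61 58  2  0  1 -1  0  0  1 -1  0]
 [ 2 -3 -1  3  1 -2  4  1 -1  0 57 61 60  1  1  0  0 -1  0  1 -1  0]
 [ 2  4  3 -1  2  3  3  0
[... 2353 characters left out ...]
  60   1   0  -2   2   2   3]
 [  0   5  -3   5   0  -1   2  -2  -2  -1   1   6  -1   2   0  -1]
 [  2   1   3   1   0   1  -3   1  -2   3   4  -2  -3  -3  -1   0]
 [  0   1   1   3   1  -1   0  -1   0   1   0   0   3 434 440 437]
 [ -1   2   1   0  -3  -2   2   0  -3  -1  -2   0   0 453 448 447]
 [ -4  -1   0   1  -4   0   2   0  -1   3  -2 435 451 460 455 452]
 [ -6  -1  -1  -1   3  -3   2   0   3   0   0 445 466 463 461 458]
 [  2   3   1   0  60  59  59   2   2   1 448 467 475 471 466 465]
 [ -2   2  -2   1  60  62  56   5  -1 443 452 481 480 476 473 471]
 [ -3   2   4   0  59  61  58  -3 430 454 478 485 481 479 477 477]
 [  2  -1   3   3  56  58  58   0 451 455 490 490 488 485 482 480]]
```

```bash
cat >> h.py <<'E'
def line(W,cx,cy,yaw,lo,hi,z0=.05,z1=.07,hw=.016):
    """points of slender thing along a jig's hole line: returns along, across, z of points"""
    a=np.radians(yaw);q=W[...,:2]-[cx,cy];al=q@[np.cos(a),np.sin(a)];ac=q@[-np.sin(a),np.cos(a)]
    m=(al>lo)&(al<hi)&(abs(ac)<hw)&(W[...,2]>z0)&(W[...,2]<z1)
    return al[m]*1000,ac[m]*1000,W[...,2][m]*1000
def rep2(Ws,Wt,cx,cy,yaw):
    for n,W in(('scene',Ws),('top',Wt)):
        for k,lo,hi in(('punch',-.095,-.046),('pin',-.042,-.021)):
            al,ac,z=line(W,cx,cy,yaw,lo,hi)
            if len(al)>2: print(n,k,len(al),'along',al.min().round(1),al.max().round(1),'across',np.median(ac).round(1),'slope deg',np.degrees(np.polyfit(al,ac,1)[0]).round(1) if len(al)>9 else '','z',np.median(z).round(1))
def look(n=4):
    a=[];b=[]
    for i in range(n): a.append(world('scene',grab('scene')[1]));b.append(world('top',grab('top')[1]))
    return np.median(a,0),np.median(b,0)
E
python3 - <<'E'
from h import *
rep2(np.load('/tmp/Ws.npy'),np.load('/tmp/Wt.npy'),.5718,-.1697,0)
# jig yaws from block-top points in the initial top depth
W=np.load('/tmp/Wt.npy')
for n,x,y in(('yel',.5453,.2177),('red',.5825,.0181),('blue',.5718,-.1697)):
  for V,WW in(('top',W),('scene',np.load('/tmp/Ws.npy'))):
    m=(WW[...,2]>.073)&(WW[...,2]<.084)&(np.hypot(WW[...,0]-x,WW[...,1]-y)<.034)
    k,l,s,c=cv2.connectedComponentsWithStats(m.astype(np.uint8));m=l==1+s[1:,4].argmax()
    rc=cv2.minAreaRect((WW[m][:,:2]*1000).astype(np.float32));print(n,V,m.sum(),[np.round(v,1) for v in rc],(WW[m].mean(0)*1000).round(1))
E
```

```text
scene punch 31 along -92.3 -53.2 across 4.3 slope deg 0.3 z 58.9
scene pin 8 along -37.1 -30.3 across -2.2 slope deg  z 64.0
top punch 22 along -77.9 -56.0 across 4.8 slope deg -6.6 z 58.9
top pin 37 along -37.4 -21.1 across -1.3 slope deg 4.0 z 63.1
yel top 230 [array([552.8, 219. ]), array([52. , 35.8]), np.float64(13.0)] [550.4 218.6  78.1]
yel scene 137 [array([552.3, 219.9]), array([50.2, 38. ]), np.float64(18.4)] [550.3 218.3  78.2]
red top 244 [array([588.3,  17.4]), array([44.1, 53.7]), np.float64(81.5)] [587.5  18.6  78. ]
red scene 142 [array([583.1,  20. ]), array([36.3, 42.7]), np.float64(79.3)] [583.8  19.5  78. ]
blue top 188 [array([ 571.2, -169.3]), array([35.5, 39.5]), np.float64(89.2)] [ 570.5 -170.6   78.2]
blue scene 157 [array([ 571. , -169.8]), array([41.1, 36.2]), np.float64(1.0)] [ 571.8 -170.2   78.1]
```

servo_tool([
  [[0,-0.0053,0.0025,0,0,0,0.01],[0,-0.0053,0.0025,0,0,0,0.01],[0.006,-0.0053,0.0025,0,0,0,0.01],[0.006,-0.0053,0.0025,0,0,0,0.01],[0.006,-0.0053,0.0025,0,0,0,0.01]],
])

```text
clock: 20.25
tool_pos: [0.4327, -0.1731, 0.0529]
orientation: [-0.5, 0.5, -0.5, 0.5]
contact_force: [-0.3, -0.4, -0.8]
opening: 0.224
```

```bash
python3 - <<'E'
from h import *
a,b=look(5);rep2(a,b,.5715,-.1700,0);st()
E
```

```text
scene punch 37 along -94.4 -48.0 across -0.8 slope deg 1.1 z 61.7
scene pin 8 along -36.7 -27.8 across -2.1 slope deg  z 65.1
top punch 21 along -72.6 -50.4 across -0.2 slope deg -7.9 z 61.7
top pin 33 along -37.7 -21.1 across -0.4 slope deg 14.4 z 63.3
t 20.75 pos [ 0.4324 -0.1732  0.053 ] jaw yaw -90.0 Ry [ 0. -0. -1.] F [ 1.1  0.4 -2.2] open 0.0214 q [ 0.23  0.64  0.13  2.15 -0.23  0.36 -1.02]
```

Punch and pin now line up to within about 1 mm across and in height. I'm driving the blue pin.

servo_tool([
  [[0.005,-0.0007,0,0,0,0,0.01],[0.01,-0.0007,0,0,0,0,0.01],[0.014,-0.0007,0,0,0,0,0.01],[0.018,-0.0007,0,0,0,0,0.01],[0.022,-0.0007,0,0,0,0,0.01],[0.025,-0.0007,0,0,0,0,0.01],[0.028,-0.0007,0,0,0,0,0.01],[0.031,-0.0007,0,0,0,0,0.01],[0.034,-0.0007,0,0,0,0,0.01],[0.037,-0.0007,0,0,0,0,0.01],[0.04,-0.0007,0,0,0,0,0.01]],
])

```text
clock: 21.85
tool_pos: [0.4724, -0.1739, 0.053]
orientation: [0.5, -0.5, 0.5, -0.5]
contact_force: [-2.1, 0.5, -1.3]
opening: 0.228
```

```bash
cat >> h.py <<'E'
def rep3(Ws,Wt,cx,cy,yaw):
    for n,W in(('scene',Ws),('top',Wt)):
        for k,lo,hi in(('near',-.1,-.021),('far',.022,.11)):
            al,ac,z=line(W,cx,cy,yaw,lo,hi,.045,.07)
            if len(al)>2: print(n,k,len(al),'along',al.min().round(1),al.max().round(1),'across',np.median(ac).round(1),'z',np.median(z).round(1))
E
python3 - <<'E'
from h import *
a,b=look(3);rep3(a,b,.5715,-.1700,0);st()
E
```

```text
scene near 99 along -99.9 -32.5 across -2.1 z 64.0
scene far 117 along 22.2 74.5 across 0.5 z 58.2
top near 5 along -21.8 -21.0 across 7.5 z 53.8
top far 27 along 22.1 38.9 across 0.2 z 62.5
t 22.15 pos [ 0.473  -0.1741  0.0531] jaw yaw -90.0 Ry [ 0.001 -0.    -1.   ] F [-0.2 -0.2 -1.6] open 0.0215 q [ 0.2   0.67  0.15  2.05 -0.23  0.43 -1.05]
```

servo_tool([
  [[0.003,0,0,0,0,0,0.01],[0.006,0,0,0,0,0,0.01],[0.01,0,0,0,0,0,0.01],[0.014,0,0,0,0,0,0.01],[0.017,0,0,0,0,0,0.01],[0.02,0,0,0,0,0,0.01],[0.023,0,0,0,0,0,0.01],[0.026,0,0,0,0,0,0.01],[0.028,0,0,0,0,0,0.01],[0.03,0,0,0,0,0,0.01],[0.03,0,0,0,0,0,0.01]],
])

```text
clock: 23.25
tool_pos: [0.5027, -0.1739, 0.053]
orientation: [-0.5, 0.5, -0.5, 0.5]
contact_force: [-0.2, -0.3, -1.6]
opening: 0.231
```

```bash
python3 - <<'E'
from h import *
a,b=look(3);rep3(a,b,.5715,-.1700,0);st()
p,d=grab('scene','s10.png');q,d=grab('top','t10.png')
A=cv2.resize(p[200:300,225:325,::-1],None,fx=4,fy=4,interpolation=cv2.INTER_CUBIC)
B=cv2.resize(q[190:290,330:430,::-1],None,fx=4,fy=4,interpolation=cv2.INTER_CUBIC)
cv2.imwrite('pics/c9.png',np.hstack([A,B]))
E
```

```text
scene near 101 along -97.5 -31.8 across -0.9 z 67.2
scene far 105 along 27.2 54.7 across 0.6 z 54.2
top far 12 along 23.4 54.9 across 1.2 z 47.1
t 23.55 pos [ 0.5022 -0.174   0.053 ] jaw yaw -90.0 Ry [-0.  0. -1.] F [-0.3  0.7 -1.7] open 0.0217 q [ 0.17  0.7   0.16  1.98 -0.22  0.48 -1.07]
```

View pics/c9.png

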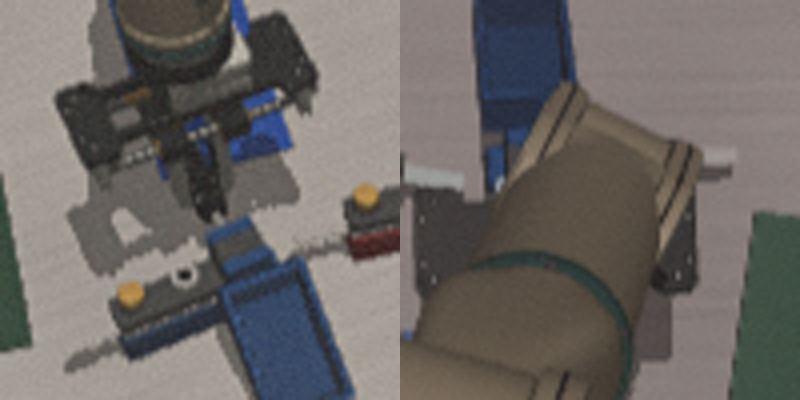

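The blue pin isn't plainly visible yet in the dark blue pan, so I'm checking depth and a brightened zoom.

```bash
python3 - <<'E'
from h import *
np.set_printoptions(linewidth=220)
a,b=look(4)
x,y=.5715,-.17
m=(abs(a[...,1]-y)<.05)&(a[...,0]>x-.03)&(a[...,0]<x+.14)
v,u=np.where(m&(a[...,2]>.03));print(u.min(),u.max(),v.min(),v.max())
print((a[252:306:2,276:320:2,2]*1000).round().astype(int))
p=np.mean([grab('scene')[0].astype(float) for _ in range(4)],0)
c=cv2.resize(p[245:310,265:325,::-1],None,fx=9,fy=9,interpolation=cv2.INTER_CUBIC)
cv2.imwrite('pics/c10.png',(c*1.9).clip(0,255).astype(np.uint8))
E
```

```text
263 313 154 306
[[65 65 62  1  4  0  1  1  3  0  0  0  1 -1  0  2  1  0 55 53 54 54]
 [56 61 63  1 79 78  1  0 -3 -1  1  0 -2  1  1  1  0  0 52 52 55 55]
 [ 1 -1 81 78 78 79 78  1 -1 -2  2  1  1 38 38 36 38 38 47 50 47 46]
 [75 79 80 78 79 77 78  0  0  2  2 37 38 37 40 36 36 -2 33 39 37 35]
 [-1 77 82 78 77 78 78 77  1  2  2 -1 35 -2 -1  0 -1  0 24 30 28 27]
 [-2 76 80 77 79 77 79 79 40 -1  3  4  1  2  3  0 -2 -1  5 19 17 12]
 [54 56 78 80 78 78 77 78 74  1 -3 78 94  0  1  0  1  0  3  5  5  0]
 [55 56 75 79 79 78 73 68 71 92 94 92 87  0  0  0 -2  0 -1  2 -3  2]
 [56 55 56 77 70 67 76 93 91 92 63 63 80 86 -2 -3  0  4  1  1  1  1]
 [52 54 54 71 84 91 93 63 62 62 61 58 65 82  0 -1  0  0 -3 -1  1  0]
 [54 52 92 93 91 63 60 58 57 56 53 54 53 78  1  0  2  0 -1  2 -2  1]
 [45 41 79 90 61 56 56 55 54 55 54 51 47 66 74 -1 -1  2  3  0  3 -1]
 [36 31 62 84 57 56 55 54 52 52 48 44 47 51 71 -2  0  0 -2  1  1 -1]
 [25 24 18 82 52 51 50 50 47 46 45 44 44 39 67  3  0  3  1  0  0  1]
 [15  8  4 64 77 49 47 45 44 43 41 41 39 40 50 62 -2  1  1  1  0 -1]
 [-1  2 -1 45 74 45 44 42 41 41 40 36 36 34 37 60  2  0 -1  0 -2 -1]
 [ 0  0 -2  1 62 70 43 41 38 38 35 36 33 32 28 54 57  1  1  1  0  0]
 [ 1  1  0 -1 46 67 37 39 36 32 31 31 29 27 28 34 52 -3  1  1  0  1]
 [ 3  0 -1  1 -2 64 36 34 31 31 27 28 26 23 23 20 46  2  1  0  0 -1]
 [ 2  2  4  0  0 47 60 30 28 28 25 21 22 22 21 16 34 43 -3  1  4 -2]
 [-2  1  2  0  0 31 55 28 25 24 22 20 22 21 18 15 18 40 -2  1  2  2]
 [ 2  2 -2  2  2  1 49 50 23 19 21 17 15 15 14 11 10 38 36  0 -1  2]
 [ 0 -2  1  0  1  2 29 47 18 18 19 14 12 14  9  5  7 19 33  2  4  0]
 [ 2  2  1  0  1 -2  1 44 15 12 14 11 11  9  6 10 17 33 29  0 -1  0]
 [ 0  0  3  1 -2 -3  0 30 39 10 10  9  7 13 21 29 31  0 -1  2 -1  2]
 [ 1 -1  2  2  4  0 -2 11 40  6  4 14 25 28 28  1  0 -1  2  3  1  1]
 [ 1  1  1 -2  1  0  1 -2 32 19 31 30 27  1  0  1  3  2  0  0  0 -1]]
```

View pics/c10.png

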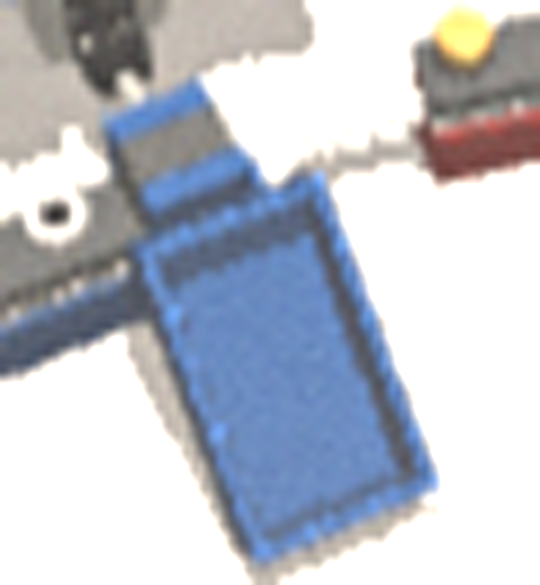

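The zoom and depth show the blue pan tilted, with its near rim at z≈92 mm and its far end on the bench. It was set down on the protruding pin end, and the pin went underneath. The red and yellow pans are probably the same. I'll back the punch out and look.

servo_tool([
  [[-0.02,0,0,0,0,0,0.01],[-0.05,0,0,0,0,0,0.01],[-0.085,0,0,0,0,0,0.01],[-0.085,0,0.04,0,0,0,0.01],[-0.085,0,0.08,0,0,0,0.01],[-0.085,-0.05,0.08,0,0,0,0.01],[-0.085,-0.1,0.08,0,0,0,0.01],[-0.07,-0.15,0.08,0,0,0,0.01],[-0.06,-0.195,0.08,0,0,0,0.01],[-0.06,-0.195,0.08,0,0,0,0.01],[-0.06,-0.195,0.08,0,0,0,0.01]],
])

```text
clock: 25.35
tool_pos: [0.4416, -0.3697, 0.1325]
orientation: [-0.5, 0.501, -0.5, 0.499]
contact_force: [-0.3, -0.1, -1.2]
opening: 0.23
```

```bash
python3 - <<'E'
from h import *
np.set_printoptions(linewidth=220)
st()
a,b=look(4); np.save('/tmp/Wa.npy',a)
for n,x,y,w in(('yel',.5453,.2177,14),('red',.5825,.0185,-10.2),('blue',.5715,-.17,0)):
    t=np.radians(w);R=np.array([[np.cos(t),np.sin(t)],[-np.sin(t),np.cos(t)]])
    for V,W in(('scene',a),('top',b)):
        q=(W[...,:2]-[x,y])@R.T*1000
        print(n,V,'floor z along, |across|<18:',[(i,int(np.median(W[...,2][(abs(q[...,1])<18)&(abs(q[...,0]-i)<5)]*1000))) for i in range(-40,150,10)])
p=np.mean([grab('scene')[0].astype(float) for _ in range(4)],0)
c=cv2.resize(p[205:310,265:430,::-1],None,fx=4.8,fy=4.8,interpolation=cv2.INTER_CUBIC)
cv2.imwrite('pics/c11.png',(c*1.3).clip(0,255).astype(np.uint8))
E
```

```text
t 25.35 pos [ 0.4416 -0.3697  0.1325] jaw yaw -90.1 Ry [-0.001  0.    -1.   ] F [-0.3 -0.1 -1.2] open 0.0216 q [ 0.53  0.62  0.19  1.81 -0.16  0.73 -0.77]
yel scene floor z along, |across|<18: [(-40, 1), (-30, 63), (-20, 77), (-10, 77), (0, 77), (10, 78), (20, 69), (30, 66), (40, 60), (50, 51), (60, 42), (70, 35), (80, 26), (90, 20), (100, 12), (110, 8), (120, 10), (130, 1), (140, 0)]
yel top floor z along, |across|<18: [(-40, 0), (-30, 1), (-20, 56), (-10, 77), (0, 78), (10, 77), (20, 77), (30, 76), (40, 88), (50, 92), (60, 42), (70, 34), (80, 26), (90, 18), (100, 11), (110, 10), (120, 23), (130, 28), (140, 0)]
red scene floor z along, |across|<18: [(-40, 63), (-30, 65), (-20, 77), (-10, 77), (0, 78), (10, 78), (20, 74), (30, 62), (40, 58), (50, 49), (60, 40), (70, 32), (80, 25), (90, 16), (100, 9), (110, 12), (120, 1), (130, 0), (140, 0)]
red top floor z along, |across|<18: [(-40, 0), (-30, 1), (-20, 62), (-10, 77), (0, 78), (10, 78), (20, 73), (30, 79), (40, 91), (50, 45), (60, 39), (70, 31), (80, 24), (90, 16), (100, 8), (110, 14), (120, 24), (130, 2), (140, 0)]
  return _methods._mean(a, axis=axis, dtype=dtype,
  ret = ret.dtype.type(ret / rcount)
Traceback (most recent call last):
ValueError: cannot convert float NaN to integer
```

```bash
cat >> h.py <<'E'
JG={'yel':(.5453,.2177,14),'red':(.5825,.0185,-10.2),'blue':(.5715,-.17,0)}
def prof(W,n,hw=18,rng=range(-40,150,10)):
    x,y,w=JG[n];t=np.radians(w);R=np.array([[np.cos(t),np.sin(t)],[-np.sin(t),np.cos(t)]])
    q=(W[...,:2]-[x,y])@R.T*1000
    o=[]
    for i in rng:
        m=(abs(q[...,1])<hw)&(abs(q[...,0]-i)<5)&np.isfinite(W[...,2])
        o.append((i,int(np.median(W[...,2][m])*1000) if m.any() else None))
    return o
E
python3 - <<'E'
from h import *
np.set_printoptions(linewidth=220)
a=np.load('/tmp/Wa.npy');print(prof(a,'blue'))
b=np.median([world('top',grab('top')[1]) for _ in range(3)],0);print(prof(b,'blue'))
print((a[252:306:2,276:320:2,2]*1000).round().astype(int))
E
```

```text
[(-40, None), (-30, None), (-20, 78), (-10, 77), (0, 78), (10, 77), (20, 74), (30, 60), (40, 55), (50, 46), (60, 39), (70, 31), (80, 23), (90, 16), (100, 9), (110, 11), (120, 0), (130, 0), (140, 0)]
[(-40, 1), (-30, 0), (-20, 47), (-10, 78), (0, 78), (10, 77), (20, 75), (30, 79), (40, 91), (50, 46), (60, 39), (70, 32), (80, 25), (90, 16), (100, 9), (110, 13), (120, 26), (130, 0), (140, 1)]
[[ 1  5  1  1  1 -3  0 -2 -1 -2  1 -1 -3 -2  2  2  1  0 53 55 54 55]
 [ 0  2  1  2 76 77  2  1  0  2  1 -1  1  2  0 -1  0  1 54 55 53 54]
 [ 3 -2 80 78 77 80 77  1  0 -1 -2 -1  0 38 38 36 40 37 49 54 51 46]
 [76 79 79 78 78 78 79  1 -1  0  1 40 39 38 36 37 36  2 33 38 35 34]
 [ 1 78 80 77 79 80 80 78 -3  3  4  0 36  1  2  0  0  2 24 31 26 24]
 [ 0 75 78 78 76 78 79 79 40  0  0  0 -1  3  0  0  1 -1 12 19 15 15]
 [55 58 78 79 80 77 79 81 75  0 -1 80 94  1  0  1  0  1  0  7  3  1]
 [54 58 75 78 80 76 73 68 72 92 94 92 90  1  0  1  0  2 -1  1 -1  2]
 [53 54 58 75 70 65 78 94 92 92 61 60 82 87  3  2  1  0  4  1 -1 -1]
 [55 54 55 70 84 92 92 62 62 60 58 58 66 83 -1  1 -1  0  0 -1  1  0]
 [55 51 93 92 88 
[... 456 characters left out ...]
 2  3 -1]
 [ 0  1 -2  0 47 66 38 37 37 34 31 34 29 28 27 34 53  1 -3  2  1  1]
 [ 1  0  2  0  1 63 34 33 29 28 31 28 27 23 23 23 46  3  0  1  0  0]
 [-2  1 -2  1  3 46 59 30 30 28 25 22 24 22 19 20 34 43 -1  2  0  0]
 [ 3 -1  0  2 -1 28 58 27 25 24 21 20 20 18 16 18 19 41  2  0  2  0]
 [ 3  1  1 -1 -2 -2 51 51 20 21 19 19 16 15 12 13 10 40 35 -2 -4 -1]
 [ 2 -1 -1  2 -1  2 28 49 20 17 14 14 11 13  8  9  4 19 33  1  0 -1]
 [-2  0  1  2  2  1 -1 43 15 14 12 11 10  8  7  9 18 33 28 -1  2  0]
 [ 2 -2  2  3 -2  1 -1 29 40 11 11  7  7 12 23 28 28 -2 -1  0  1  0]
 [ 0  0  1  0 -1  1  1 11 37  5  7 14 27 30 27  3  2  0 -1  2  0 -1]
 [ 2  3  0  0  1  1 -1  0 33 21 30 29 30  2  0  0  1 -1  1  2 -1  0]]
```

Blue's pan is also still propped at the same height. I'll lay the punch back on the mat, then re-set all three pans.

servo_tool([
  [[0,0,-0.05,0,0,0,0.01],[0,0,-0.1,0,0,0,0.01],[0,0,-0.118,0,0,0,0.01],[0,0,-0.1225,0,0,0,0.01],[0,0,-0.1225,0,0,0,0.01],[0,0,-0.1225,0,0,0,0.05],[0,0,-0.1225,0,0,0,0.05],[0,0,-0.1225,0,0,0,0.05],[0,0,-0.09,0,0,0,0.05],[0,0,-0.04,0,0,0,0.05],[0,0,0.0,0,0,0,0.09],[0,0,0.02,0,0,0,0.094]],
])

```text
clock: 27.1
tool_pos: [0.4439, -0.3704, 0.1572]
orientation: [0.5, -0.498, 0.502, -0.5]
contact_force: [0.9, 0.2, -0.5]
opening: 0.665
```

```bash
python3 - <<'E'
from h import *
s=st()
# punch as lies now (scene depth)
a,b=look(3)
for n,W in(('scene',a),('top',b)):
    m=(W[...,2]>.012)&(W[...,2]<.035)&(W[...,0]>.35)&(W[...,0]<.6)&(W[...,1]<-.32)&(W[...,1]>-.42)
    q=W[m]*1000; 
    if m.sum()>10: print(n,m.sum(),[np.round(v,1) for v in cv2.minAreaRect(q[:,:2].astype(np.float32))])
E
```

```text
t 27.1 pos [ 0.4439 -0.3704  0.1572] jaw yaw -90.0 Ry [ 0.005 -0.004 -1.   ] F [ 0.9  0.2 -0.5] open 0.0625 q [ 0.52  0.59  0.2   1.78 -0.16  0.78 -0.77]
scene 210 [array([ 461.6, -367.7]), array([ 22.3, 146.2]), np.float64(88.6)]
top 106 [array([ 458.9, -350.5]), array([145.5,  49.8]), np.float64(2.0)]
```

servo_tool([
  [[0.035,0.035,0,0,0,0,0.094],[0.07,0.07,0,0,0,0,0.094],[0.105,0.105,0,0,0,0,0.094],[0.14,0.14,0,0,0,0,0.094],[0.175,0.175,0,0,0,0,0.094],[0.202,0.2,0,0,0,0,0.094],[0.202,0.2,-0.04,0,0,0,0.094],[0.202,0.2,-0.085,0,0,0,0.094],[0.202,0.2,-0.122,0,0,0,0.094],[0.202,0.2,-0.122,0,0,0,0.094],[0.202,0.2,-0.122,0,0,0,0.094]],
])

```text
clock: 28.5
tool_pos: [0.6435, -0.169, 0.0299]
orientation: [-0.501, 0.501, -0.499, 0.499]
contact_force: [1.2, 0.3, -0.0]
opening: 0.998
```

servo_tool([
  [[0,0,0,0,0,0,0.05],[0,0,0,0,0,0,0.05],[0,0,0,0,0,0,0.05],[0,0,0,0,0,0,0.05],[0,0,0,0,0,0,0.05],[0,0,0.015,0,0,0,0.05],[0,0,0.025,0,0,0,0.05],[0.02,0,0.025,0,0,0,0.05],[0.05,0,0.025,0,0,0,0.05],[0.05,0,0.025,0,0,0,0.05]],
], newtons=45)

```text
clock: 29.5
tool_pos: [0.698, -0.1681, 0.057]
orientation: [-0.499, 0.498, -0.501, 0.502]
contact_force: [0.2, 0.8, -2.4]
opening: 0.679
```

```bash
python3 - <<'E'
from h import *
st();a,b=look(3)
R=range(-45,200,7)
for n,W in(('s',a),('t',b)):
    print(n,prof(W,'blue',14,R))
p=np.mean([grab('scene')[0].astype(float) for _ in range(4)],0)
c=cv2.resize(p[235:315,255:345,::-1],None,fx=7,fy=7,interpolation=cv2.INTER_CUBIC)
cv2.imwrite('pics/c11.png',(c*1.3).clip(0,255).astype(np.uint8))
E
```

```text
t 29.5 pos [ 0.698  -0.1681  0.057 ] jaw yaw -89.9 Ry [ 0.004 -0.    -1.   ] F [ 0.2  0.8 -2.4] open 0.0638 q [ 0.09  0.9   0.2   1.43 -0.21  0.84 -1.21]
s [(-45, 1), (-38, None), (-31, None), (-24, 78), (-17, 79), (-10, 80), (-3, 553), (4, 552), (11, 553), (18, 545), (25, 550), (32, 544), (39, 538), (46, 537), (53, 532), (60, 527), (67, 525), (74, 520), (81, 516), (88, 509), (95, 506), (102, 499), (109, 492), (116, 485), (123, 472), (130, 470), (137, 467), (144, 209), (151, 358), (158, 345), (165, 428), (172, 53), (179, 0), (186, 0), (193, 0)]
t [(-45, 0), (-38, 0), (-31, 0), (-24, 49), (-17, 77), (-10, 561), (-3, 564), (4, 561), (11, 558), (18, 555), (25, 550), (32, 545), (39, 540), (46, 538), (53, 534), (60, 530), (67, 527), (74, 523), (81, 517), (88, 513), (95, 507), (102, 502), (109, 497), (116, 491), (123, 485), (130, 471), (137, 470), (144, 467), (151, 461), (158, 456), (165, 451), (172, 438), (179, None), (186, None), (193, None)]
```

View pics/c11.png

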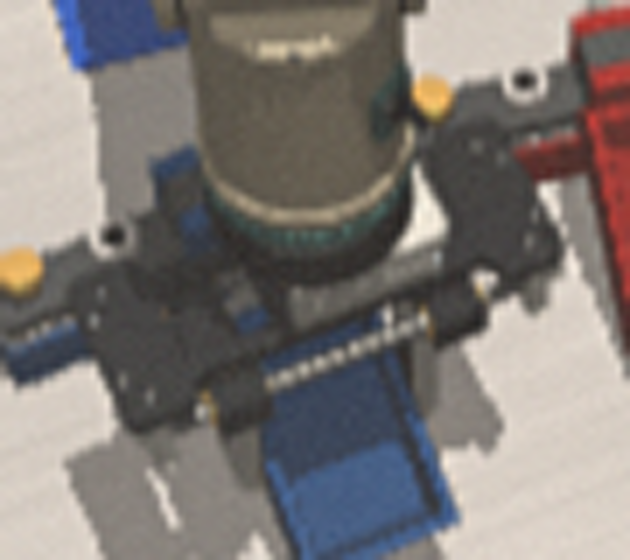

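servo_tool([
  [[0.025,0,0.02,0,0,0,0.05],[0.045,0,0.02,0,-8,0,0.05],[0.045,0,0.02,0,-16,0,0.05],[0.045,0,0.02,0,-24,0,0.05],[0.045,0,0.02,0,-32,0,0.05],[0.045,0,-0.01,0,-32,0,0.05],[0.045,0,-0.03,0,-32,0,0.05],[0.045,0,-0.04,0,-32,0,0.05],[0.045,0,-0.04,0,-32,0,0.05]],
])

```text
clock: 30.9
tool_pos: [0.7676, -0.1835, 0.0424]
orientation: [-0.362, 0.377, -0.594, 0.612]
contact_force: [-0.4, 0.8, -2.2]
opening: 0.68
```

```bash
python3 - <<'E'
from h import *
st()
E
```

```text
t 30.9 pos [ 0.7676 -0.1835  0.0424] jaw yaw -89.4 Ry [ 0.454  0.032 -0.891] F [-0.4  0.8 -2.2] open 0.0639 q [ 0.23  0.86  0.08  1.72 -1.1   0.23 -0.26]
```

servo_tool([
  [[-0.02,0.01,0,0,6,0,0.05],[-0.02,0.01,0,0,10,0,0.05],[-0.02,0.01,0,0,12,0,0.05],[-0.02,0.01,0,0,12,0,0.05],[-0.02,0.01,0,0,12,0,0.05]],
])

```text
clock: 31.4
tool_pos: [0.7487, -0.1722, 0.0446]
orientation: [-0.423, 0.436, -0.552, 0.571]
contact_force: [-0.8, 0.1, -2.7]
opening: 0.678
```

```bash
python3 - <<'E'
from h import *
st()
E
```

```text
t 31.4 pos [ 0.7487 -0.1722  0.0446] jaw yaw -89.5 Ry [ 0.262  0.033 -0.964] F [-0.8  0.1 -2.7] open 0.0637 q [-0.02  0.92  0.47  1.57 -0.88  0.62 -0.63]
```

servo_tool([
  [[0,0,-0.015,0,0,0,0.05],[0,0,-0.023,0,0,0,0.05],[0,0,-0.023,0,0,0,0.05],[0,0,-0.023,0,0,0,0.094],[0,0,-0.023,0,0,0,0.094],[0,0,-0.023,0,0,0,0.094],[0,0,-0.01,0,0,0,0.094],[0,0,0.03,0,0,0,0.094],[0,0,0.08,-1.9,7,0,0.094],[0,0,0.11,-1.9,15.2,0,0.094],[0,0,0.11,-1.9,15.2,0,0.094]],
])

```text
clock: 32.5
tool_pos: [0.7519, -0.1734, 0.1605]
orientation: [0.503, -0.495, 0.5, -0.501]
contact_force: [0.2, 0.2, -0.6]
opening: 0.996
```

servo_tool([
  [[-0.03,0.04,0,0,0,0,0.094],[-0.06,0.08,0,0,0,-5,0.094],[-0.075,0.12,0,0,0,-10,0.094],[-0.09,0.17,0,0,0,-10,0.094],[-0.09,0.177,0,0,0,-10,0.094],[-0.09,0.177,0,0,0,-10,0.094]],
])

```text
clock: 33.1
tool_pos: [0.6588, 0.0069, 0.1552]
orientation: [-0.458, 0.539, -0.539, 0.457]
contact_force: [0.1, -0.5, 0.0]
opening: 0.998
```

```bash
python3 - <<'E'
from h import *
np.set_printoptions(linewidth=250)
st();a,b=look(4);np.save('/tmp/a1.npy',a);np.save('/tmp/b1.npy',b)
R=range(-45,240,7)
for n,W in(('s',a),('t',b)): print(n,prof(W,'blue',14,R))
# low objects right behind jig
for n,W in(('s',a),('t',b)):
    q=(W-[.5715,-.17,0])*1000
    m=(q[...,0]>21)&(q[...,0]<260)&(abs(q[...,1])<80)&(q[...,2]>6)&(q[...,2]<75)
    k,l,s,c=cv2.connectedComponentsWithStats(m.astype(np.uint8))
    for i in range(1,k):
        if s[i,4]>5: g=q[l==i]; print(n,s[i],np.round(g.mean(0),1),'z',g[:,2].min().round(),g[:,2].max().round(),[np.round(v,1) for v in cv2.minAreaRect(g[:,:2].astype(np.float32))])
E
```

```text
t 33.1 pos [0.6588 0.0069 0.1552] jaw yaw -99.4 Ry [-0.  0. -1.] F [ 0.1 -0.5  0. ] open 0.0938 q [-0.47  0.82  0.78  1.55 -0.64  1.04 -1.25]
s [(-45, None), (-38, None), (-31, None), (-24, 77), (-17, 78), (-10, 78), (-3, 77), (4, 77), (11, 50), (18, 52), (25, 25), (32, 41), (39, 30), (46, 19), (53, 4), (60, 0), (67, 0), (74, 0), (81, 0), (88, 0), (95, 1), (102, None), (109, 35), (116, 19), (123, 4), (130, 3), (137, 3), (144, 4), (151, 4), (158, 3), (165, 3), (172, 4), (179, 4), (186, 4), (193, 5), (200, 5), (207, None), (214, 34), (221, 13), (228, 1), (235, 0)]
t [(-45, 0), (-38, 0), (-31, 0), (-24, 5), (-17, 70), (-10, 78), (-3, 78), (4, 77), (11, 76), (18, 77), (25, 55), (32, 43), (39, 1), (46, 1), (53, 1), (60, 0), (67, 0), (74, 0), (81, 0), (88, 0), (95, 0), (102, 0), (109, 6), (116, 32), (123, 3), (130, 4), (137, 3), (144, 3), (151, 4), (158, 4), (165, 4), (172, 4), (179, 3), (186, 4), (193, 4), (200, 4), (207, 4), (214, 16), (221, 34), (228, 0), (235, 0)]
s [286 271  10  18  71] [41.8  0.5 32.9] z 7.0 57.0 [array([41.1,  1.4]), array([33.8, 12. ]), np.float64(5.8)]
s [289 294  37  45 472] [167.3  -1.8  25.6] z 6.0 40.0 [array([165.1,  -2.2]), array([110.7,  65.9]), np.float64(0.4)]
s [308 310   4   4   6] [148.2  11.8   6.6] z 6.0 7.0 [array([149.5,  12.3]), array([8.7, 9.6]), np.float64(65.8)]
t [349 154  25  41 407] [165.4  -4.   26.2] z 6.0 42.0 [array([170.1,  -2.9]), array([119.9,  65.8]), np.float64(0.3)]
t [358 164   3  10  10] [186.3   0.4   7.6] z 6.0 9.0 [array([186.8,   0.4]), array([26.8,  5.1]), np.float64(6.0)]
t [362 166   4   5   9] [189.8 -10.7   6.7] z 6.0 8.0 [array([187.9, -11.8]), array([ 8.7, 12.1]), np.float64(88.8)]
t [357 176   4   4   8] [159.6   3.6   7. ] z 6.0 9.0 [array([158.6,   3.8]), array([8.9, 7.1]), np.float64(18.3)]
t [358 212   7  11  43] [38.7  1.3 37.1] z 8.0 58.0 [array([40.6,  0.9]), array([36.2, 11.3]), np.float64(4.8)]
```

The blue pin is out of its hinge. It leans against the jig's far face, with its centre about 40 mm beyond and 30 mm up, so it can be picked up. First I'll put the red pan flat.

servo_tool([
  [[0,0,-0.04,0,0,0,0.094],[0,0,-0.085,0,0,0,0.094],[0,0,-0.125,0,0,0,0.094],[0,0,-0.125,0,0,0,0.094],[0,0,-0.125,0,0,0,0.05],[0,0,-0.125,0,0,0,0.05],[0,0,-0.125,0,0,0,0.05],[0,0,-0.125,0,0,0,0.05],[0,0,-0.125,0,0,0,0.05],[0,0,-0.11,0,0,0,0.05],[0.01,-0.002,-0.1,0,0,0,0.05],[0.04,-0.007,-0.1,0,0,0,0.05]],
])

```text
clock: 34.7
tool_pos: [0.6967, -0.0035, 0.0558]
orientation: [-0.457, 0.541, -0.54, 0.455]
contact_force: [1.6, -0.3, -3.2]
opening: 0.676
```

servo_tool([
  [[0,0,0.01,-1,-6,0,0.05],[0,0,0.01,-2.2,-12,0,0.05],[0,0,0.01,-3.2,-17.7,0,0.05],[0,0,0.01,-3.2,-17.7,0,0.05],[0,0,0.01,-3.2,-17.7,0,0.05]],
])

```text
clock: 35.2
tool_pos: [0.698, -0.0033, 0.0645]
orientation: [0.381, -0.45, 0.618, -0.52]
contact_force: [1.3, -0.2, -3.1]
opening: 0.679
```

```bash
python3 - <<'E'
from h import *
st()
E
```

```text
t 35.2 pos [ 0.698  -0.0033  0.0645] jaw yaw -99.7 Ry [ 0.3   -0.055 -0.952] F [ 1.3 -0.2 -3.1] open 0.0638 q [-0.41  0.83  0.55  1.84 -0.95  0.4  -0.95]
```

servo_tool([
  [[0,0,-0.025,0,0,0,0.05],[0,0,-0.042,0,0,0,0.05],[0,0,-0.042,0,0,0,0.05],[0,0,-0.042,0,0,0,0.094],[0,0,-0.042,0,0,0,0.094],[0,0,-0.042,0,0,0,0.094],[0,0,-0.02,0,0,0,0.094],[0,0,0.03,1.6,8,0,0.094],[0,0,0.06,3.2,17.7,0,0.094],[-0.01,0,0.09,3.2,17.7,0,0.094]],
])

```text
clock: 36.2
tool_pos: [0.6957, 0.0003, 0.1345]
orientation: [0.446, -0.531, 0.547, -0.468]
contact_force: [0.8, 0.3, -1.1]
opening: 0.999
```

```bash
cat >> h.py <<'E'
def pj(W,n):
    x,y,w=JG[n];t=np.radians(w);R=np.array([[np.cos(t),np.sin(t)],[-np.sin(t),np.cos(t)]])
    q=np.dstack([(W[...,:2]-[x,y])@R.T,W[...,2]])*1000
    m=(q[...,0]>21)&(q[...,0]<260)&(abs(q[...,1])<75)&(q[...,2]>7)&(q[...,2]<100)
    k,l,s,c=cv2.connectedComponentsWithStats(m.astype(np.uint8))
    for i in range(1,k):
        if s[i,4]>8:
            g=q[l==i];rc=cv2.minAreaRect(g[:,:2].astype(np.float32));print(n,s[i,4],'jig-frame mean',np.round(g.mean(0),1),'zrange',np.percentile(g[:,2],[2,98]).round(),[np.round(v,1) for v in rc],'world c',(R.T@np.array(rc[0])+np.array([x,y])*1000).round(1))
E
python3 - <<'E'
from h import *
st();a,b=look(3)
for n in JG:
    print('scene');pj(a,n);print('top');pj(b,n)
print(prof(a,'red'),prof(b,'red'))
E
```

```text
t 36.2 pos [6.957e-01 3.000e-04 1.345e-01] jaw yaw -99.4 Ry [ 0.038  0.003 -0.999] F [ 0.8  0.3 -1.1] open 0.0939 q [-0.44  0.88  0.78  1.5  -0.7   1.01 -1.21]
scene
yel 859 jig-frame mean [74.4  1.7 47.4] zrange [10. 94.] [array([75.6, -0.4]), array([108.8,  68.9]), np.float64(0.2)] world c [618.7 235.6]
yel 272 jig-frame mean [201.2  48.9  26. ] zrange [ 7. 48.] [array([207.6,  44.5]), array([101.1,  60.8]), np.float64(0.1)] world c [736.  311.1]
yel 107 jig-frame mean [215.3 -69.1  25.2] zrange [ 8. 38.] [array([220.6, -68.5]), array([12.9, 60.3]), np.float64(90.0)] world c [776.  204.6]
top
yel 72 jig-frame mean [212.6 -68.9  26.5] zrange [ 7. 39.] [array([219.2, -67.3]), array([15.2, 58.4]), np.float64(89.6)] world c [774.2 205.4]
yel 479 jig-frame mean [217.3  46.5  24.8] zrange [ 7. 48.] [array([207.8,  44.2]), array([103.8,  60.9]), np.float64(0.1)] world c [736.3 310.9]
yel 306 jig-frame mean [107.8   7.9  26.3] zrange [ 8. 72.] [array([95.7, -0.3]), array([65.5, 65.9]), np.float64(0.2)] world c [638.2 240.6]
scene
red 420 jig-frame mean [108.3   0.4  26. ] zrange [ 8. 39.] 
[... 698 characters left out ...]
166.2  -3.6  28.3] zrange [ 7. 40.] [array([169.4,  -2.9]), array([118.4,  65.6]), np.float64(0.7)] world c [ 740.9 -172.9]
blue 43 jig-frame mean [38.7  1.3 37.1] zrange [11. 57.] [array([40.4,  1.3]), array([35.8, 11.2]), np.float64(9.0)] world c [ 611.9 -168.7]
[(-40, 615), (-30, 610), (-20, 609), (-10, 595), (0, 598), (10, 590), (20, 571), (30, 587), (40, 586), (50, 570), (60, 573), (70, 569), (80, 563), (90, 550), (100, 549), (110, 547), (120, 542), (130, 471), (140, 421)] [(-40, 593), (-30, 593), (-20, 570), (-10, 591), (0, 586), (10, 583), (20, 585), (30, 586), (40, 580), (50, 573), (60, 575), (70, 569), (80, 565), (90, 549), (100, 550), (110, 549), (120, 544), (130, 537), (140, 533)]
```

servo_tool([
  [[-0.011,-0.001,-0.04,0,2.2,0,0.094],[-0.011,-0.001,-0.085,0,2.2,0,0.094],[-0.011,-0.001,-0.123,0,2.2,0,0.094],[-0.011,-0.001,-0.123,0,2.2,0,0.094],[-0.011,-0.001,-0.123,0,2.2,0,0.05],[-0.011,-0.001,-0.123,0,2.2,0,0.05],[-0.011,-0.001,-0.123,0,2.2,0,0.05],[-0.011,-0.001,-0.123,0,2.2,0,0.05],[-0.011,-0.001,-0.123,0,2.2,0,0.05],[-0.011,-0.001,-0.121,0,2.2,0,0.05],[-0.025,0.001,-0.121,0,2.2,0,0.05],[-0.0415,0.0045,-0.121,0,2.2,0,0.05]],
])

```text
clock: 37.7
tool_pos: [0.6542, 0.0048, 0.0106]
orientation: [-0.456, 0.54, -0.539, 0.46]
contact_force: [-0.3, 0.8, -3.2]
opening: 0.683
```

servo_tool([
  [[0,0,0,0,0,0,0.05],[0,0,-0.002,0,0,0,0.05],[0,0,-0.002,0,0,0,0.094],[0,0,-0.002,0,0,0,0.094],[0,0,-0.002,0,0,0,0.094],[0,0,-0.002,0,0,0,0.094],[0,0,0.04,0,0,0,0.094],[0,0,0.09,0,0,0,0.094],[0,0,0.14,0,0,0,0.094]],
])

```text
clock: 38.6
tool_pos: [0.6542, 0.0045, 0.1521]
orientation: [-0.456, 0.54, -0.539, 0.459]
contact_force: [0.9, 0.3, 0.4]
opening: 0.999
```

servo_tool([
  [[-0.005,0.045,0,0,0,4,0.094],[-0.01,0.09,0,0,0,8,0.094],[-0.015,0.135,0,0,0,14,0.094],[-0.02,0.18,0,0,0,20,0.094],[-0.03,0.232,0,0,0,24,0.094],[-0.035,0.232,0,0,0,24,0.094],[-0.035,0.232,0,0,0,24,0.094]],
])

```text
clock: 39.3
tool_pos: [0.6185, 0.2388, 0.1506]
orientation: [-0.559, 0.432, -0.43, 0.562]
contact_force: [0.2, -1.2, -0.3]
opening: 0.999
```

```bash
python3 - <<'E'
from h import *
st();a,b=look(3)
print('scene');pj(a,'red');print('top');pj(b,'red');print(prof(a,'red'));rep3(a,b,*JG['red'])
E
```

```text
t 39.3 pos [0.6185 0.2388 0.1506] jaw yaw -75.2 Ry [ 0.001  0.006 -1.   ] F [ 0.2 -1.2 -0.3] open 0.0939 q [-0.8   0.81  0.72  1.55 -0.61  1.01 -1.21]
scene
red 377 jig-frame mean [82.8  0.7 25.9] zrange [ 8. 38.] [array([73.9,  1.3]), array([106.4,  65.9]), np.float64(1.1)] world c [655.5   6.7]
top
red 257 jig-frame mean [87.5  2.8 30.1] zrange [ 8. 41.] [array([74. ,  0.8]), array([105.4,  66.2]), np.float64(1.1)] world c [655.4   6.2]
red 10 jig-frame mean [107.4 -15.5   8.3] zrange [ 7. 10.] [array([107.8, -16. ]), array([ 7.4, 14.1]), np.float64(66.7)] world c [685.7 -16.4]
[(-40, 62), (-30, 64), (-20, 76), (-10, 78), (0, 78), (10, 77), (20, 40), (30, 4), (40, 4), (50, 4), (60, 4), (70, 4), (80, 4), (90, 4), (100, 5), (110, 7), (120, 24), (130, 6), (140, 0)]
scene near 7 along -37.9 -29.8 across 1.5 z 63.1
scene far 3 along 22.9 24.1 across -0.3 z 66.6
top near 30 along -38.2 -21.0 across 0.7 z 62.7
```

servo_tool([
  [[0,0,-0.04,0,0,0,0.094],[0,0,-0.085,0,0,0,0.094],[0,0,-0.121,0,0,0,0.094],[0,0,-0.121,0,0,0,0.094],[0,0,-0.121,0,0,0,0.05],[0,0,-0.121,0,0,0,0.05],[0,0,-0.121,0,0,0,0.05],[0,0,-0.121,0,0,0,0.05],[0,0,-0.121,0,0,0,0.05],[0,0,-0.106,0,0,0,0.05],[0.01,0.0025,-0.096,0,0,0,0.05],[0.039,0.0095,-0.096,0,0,0,0.05]],
])

```text
clock: 40.8
tool_pos: [0.6571, 0.2465, 0.0572]
orientation: [-0.558, 0.434, -0.431, 0.561]
contact_force: [0.7, 0.5, -2.7]
opening: 0.679
```

servo_tool([
  [[0,0,0.01,1.5,-6,0,0.05],[0,0,0.01,3,-12,0,0.05],[0,0,0.01,4.4,-17.5,0,0.05],[0,0,0.01,4.4,-17.5,0,0.05],[0,0,-0.015,4.4,-17.5,0,0.05],[0,0,-0.033,4.4,-17.5,0,0.05],[0,0,-0.033,4.4,-17.5,0,0.05]],
])

```text
clock: 41.5
tool_pos: [0.6589, 0.2465, 0.0209]
orientation: [-0.464, 0.36, -0.493, 0.641]
contact_force: [0.2, 0.3, -1.9]
opening: 0.675
```

servo_tool([
  [[0,0,0,0,0,0,0.094],[0,0,0,0,0,0,0.094],[0,0,0,0,0,0,0.094],[0,0,0.02,0,0,0,0.094],[0,0,0.07,-2.2,8,0,0.094],[0,0,0.11,-4.4,17.5,0,0.094],[-0.01,0,0.13,-4.4,17.5,0,0.094],[-0.01,0,0.13,-4.4,17.5,0,0.094]],
])

```text
clock: 42.3
tool_pos: [0.6506, 0.2466, 0.1557]
orientation: [-0.558, 0.432, -0.432, 0.562]
contact_force: [0.7, 0.1, -1.0]
opening: 1.0
```

```bash
python3 - <<'E'
from h import *
st();a,b=look(3)
print('scene');pj(a,'yel');print('top');pj(b,'yel')
E
```

```text
t 42.3 pos [0.6506 0.2466 0.1557] jaw yaw -75.3 Ry [ 0.004  0.003 -1.   ] F [ 0.7  0.1 -1. ] open 0.094 q [-0.79  0.87  0.77  1.44 -0.65  1.09 -1.21]
scene
yel 56 jig-frame mean [22.8 -0.6 61.7] zrange [41. 80.] [array([23.6, -0.2]), array([37.9,  4.8]), np.float64(88.9)] world c [568.3 223.2]
yel 515 jig-frame mean [107.4   0.3  24.6] zrange [ 7. 38.] [array([104.7,  10.5]), array([ 86.3, 110.4]), np.float64(89.5)] world c [644.3 253.2]
yel 231 jig-frame mean [207.   49.1  26.8] zrange [ 7. 47.] [array([212.1,  45.4]), array([94.6, 57.1]), np.float64(0.6)] world c [740.1 313.1]
yel 106 jig-frame mean [216.7 -69.1  26. ] zrange [ 8. 38.] [array([221.9, -67. ]), array([15.9, 62. ]), np.float64(89.9)] world c [776.9 206.4]
top
yel 64 jig-frame mean [214.  -69.9  25.7] zrange [ 7. 39.] [array([221. , -69.1]), array([11.1, 61.9]), np.float64(90.0)] world c [776.5 204.1]
yel 9 jig-frame mean [135.3   0.    9.2] zrange [ 8. 11.] [array([134.2,  -1.6]), array([17.3,  8.1]), np.float64(30.4)] world c [675.9 248.6]
yel 266 jig-frame mean [81.2  2.8 27.6] zrange [ 7. 39.] [array([93.8,  1. ]), array([90.7, 67.4]), np.float64(0.6)] world c [636.1 241.4]
```

servo_tool([
  [[-0.004,-0.0035,-0.05,0,0,0,0.094],[-0.004,-0.0035,-0.1,0,0,0,0.094],[-0.004,-0.0035,-0.144,0,0,0,0.094],[-0.004,-0.0035,-0.144,0,0,0,0.094],[-0.004,-0.0035,-0.144,0,0,0,0.05],[-0.004,-0.0035,-0.144,0,0,0,0.05],[-0.004,-0.0035,-0.144,0,0,0,0.05],[-0.004,-0.0035,-0.144,0,0,0,0.05],[-0.004,-0.0035,-0.144,0,0,0,0.05],[-0.004,-0.0035,-0.142,0,0,0,0.05],[-0.02,-0.0075,-0.142,0,0,0,0.05],[-0.034,-0.011,-0.142,0,0,0,0.05]],
])

```text
clock: 43.8
tool_pos: [0.6138, 0.2349, 0.0097]
orientation: [-0.558, 0.433, -0.431, 0.561]
contact_force: [-0.8, 0.7, -3.2]
opening: 0.682
```

servo_tool([
  [[0,0,0,0,0,0,0.05],[0,0,-0.002,0,0,0,0.05],[0,0,-0.002,0,0,0,0.094],[0,0,-0.002,0,0,0,0.094],[0,0,-0.002,0,0,0,0.094],[0,0,-0.002,0,0,0,0.094],[0,0,0.04,0,0,0,0.094],[0,0,0.09,0,0,0,0.094],[0,0,0.14,0,0,0,0.094]],
])

```text
clock: 44.7
tool_pos: [0.6143, 0.2348, 0.1513]
orientation: [-0.558, 0.433, -0.432, 0.561]
contact_force: [-0.1, 0.2, 0.4]
opening: 1.001
```

servo_tool([
  [[0,-0.05,0,0,0,-3,0.094],[0,-0.1,0,0,0,-6,0.08],[0,-0.15,0,0,0,-9,0.07],[0,-0.2,0,0,0,-12,0.06],[0,-0.25,0,0,0,-14.8,0.05],[0,-0.3,0,0,0,-14.8,0.04],[0,-0.35,0,0,0,-14.8,0.04],[-0.003,-0.4,0,0,0,-14.8,0.04],[-0.003,-0.405,0,0,0,-14.8,0.04],[-0.003,-0.405,0,0,0,-14.8,0.04]],
])

```text
clock: 45.7
tool_pos: [0.6111, -0.1725, 0.1503]
orientation: [-0.496, 0.502, -0.502, 0.5]
contact_force: [0.5, 1.2, -0.6]
opening: 0.428
```

```bash
python3 - <<'E'
from h import *
st();a,b=look(3)
print('scene');pj(a,'yel');print('top');pj(b,'yel');print(prof(a,'yel'))
pj(a,'red')
E
```

```text
t 45.7 pos [ 0.6111 -0.1725  0.1503] jaw yaw -90.4 Ry [ 0.003  0.004 -1.   ] F [ 0.5  1.2 -0.6] open 0.0402 q [-0.2   0.8   0.79  1.63 -0.66  0.99 -0.77]
scene
yel 562 jig-frame mean [71.2  0.7 28.1] zrange [ 8. 74.] [array([75.5,  1.8]), array([ 68.1, 109.1]), np.float64(89.5)] world c [618.1 237.7]
yel 222 jig-frame mean [206.   48.5  27.9] zrange [ 8. 48.] [array([212.2,  46.3]), array([95.4, 57.1]), np.float64(0.1)] world c [740.  313.9]
yel 102 jig-frame mean [216.2 -69.   25.6] zrange [ 9. 39.] [array([221.9, -71.6]), array([14. , 58.9]), np.float64(81.2)] world c [777.9 201.9]
top
yel 73 jig-frame mean [212.4 -69.1  27.1] zrange [ 8. 41.] [array([220.6, -67.1]), array([62.7, 15.5]), np.float64(0.1)] world c [775.6 206. ]
yel 395 jig-frame mean [220.9  47.5  23.9] zrange [ 7. 48.] [array([212. ,  45.6]), array([96., 58.]), np.float64(0.4)] world c [740.  313.2]
yel 315 jig-frame mean [86.2  2.2 28.7] zrange [ 7. 40.] [array([74.9,  1.9]), array([107.4,  65.7]), np.float64(0.5)] world c [617.5 237.6]
yel 13 jig-frame mean [63.1 -6.   8. ] zrange [7. 9.] [array([63.6, -5.4]), array([ 8.9, 16.7]), np.float64(49.9)] world c [608.3 227.8]
[(-40, 0), (-30, 62), (-20, 77), (-10, 77), (0, 78), (10, 78), (20, 50), (30, 5), (40, 4), (50, 5), (60, 5), (70, 5), (80, 4), (90, 4), (100, 4), (110, 4), (120, 35), (130, 11), (140, 0)]
red 13 jig-frame mean [21.9 -3.1 60. ] zrange [45. 69.] [array([22.7, -4.4]), array([ 3.1, 16.4]), np.float64(1.0)] world c [604.   10.2]
red 14 jig-frame mean [22.1 17.6 21.7] zrange [ 8. 38.] [array([23.6, 17.3]), array([ 4.5, 12.4]), np.float64(8.6)] world c [608.8  31.3]
red 360 jig-frame mean [86.1  0.4 26.2] zrange [ 8. 38.] [array([74.2,  1.2]), array([106.9,  65.8]), np.float64(1.1)] world c [655.8   6.5]
red 9 jig-frame mean [24.9  4.8  9.8] zrange [ 7. 16.] [array([26.6,  4.1]), array([10.5,  9.4]), np.float64(4.1)] world c [609.4  17.8]
```

All three pans are now right: red and yellow flat at 74–75 mm and in line, and blue flat further back. Now I'll pick up the blue pin.

servo_tool([
  [[0,0,-0.05,0,0,0,0.04],[0,0,-0.09,0,0,0,0.04],[0,0,-0.12,0,0,0,0.04],[0,0,-0.138,0,0,0,0.04],[0,0,-0.138,0,0,0,0.04],[0,0,-0.138,0,0,0,0.0],[0,0,-0.138,0,0,0,0.0],[0,0,-0.138,0,0,0,0.0],[0,0,-0.138,0,0,0,0.0],[0,0,-0.138,0,0,0,0.0],[0.01,0,-0.138,0,0,0,0.0],[0.02,0,-0.12,0,0,0,0.0]],
], newtons=30)

```text
clock: 47.2
tool_pos: [0.6307, -0.1689, 0.0285]
orientation: [-0.498, 0.503, -0.499, 0.501]
contact_force: [0.1, -0.4, -0.7]
opening: 0.116
```

servo_tool([
  [[0,0,0.03,0,0,0,0.0],[0.02,0,0.07,0,0,0,0.0],[0.05,0,0.07,0,0,0,0.0],[0.08,0,0.07,0,0,0,0.0],[0.105,0,0.07,0,0,0,0.0],[0.105,0,0.07,0,0,0,0.0],[0.105,0,0.07,0,0,0,0.0]],
])

```text
clock: 47.9
tool_pos: [0.7361, -0.1699, 0.0992]
orientation: [-0.498, 0.501, -0.5, 0.501]
contact_force: [-0.4, 0.4, -0.9]
opening: 0.119
```

```bash
python3 - <<'E'
from h import *
st();a,b=look(3)
pj(a,'blue')
q=a-[.7345,-.1705,0]
m=(abs(q[...,0])<.08)&(abs(q[...,1])<.03)&(a[...,2]>.02)&(a[...,2]<.12)
v,u=np.where(m)
p=np.mean([grab('scene')[0].astype(float) for _ in range(4)],0)
c=cv2.resize(p[225:335,270:400,::-1],None,fx=5,fy=5,interpolation=cv2.INTER_CUBIC)
cv2.imwrite('pics/c12.png',(c*1.3).clip(0,255).astype(np.uint8))
E
```

```text
t 47.9 pos [ 0.7361 -0.1699  0.0992] jaw yaw -90.1 Ry [ 0.001  0.005 -1.   ] F [-0.4  0.4 -0.9] open 0.0112 q [-0.14  1.01  0.75  1.27 -0.7   1.12 -0.9 ]
blue 383 jig-frame mean [178.1  -5.9  29. ] zrange [ 8. 94.] [array([165. ,  -2.6]), array([110.9,  65.8]), np.float64(1.0)] world c [ 736.5 -172.6]
```

View pics/c12.png

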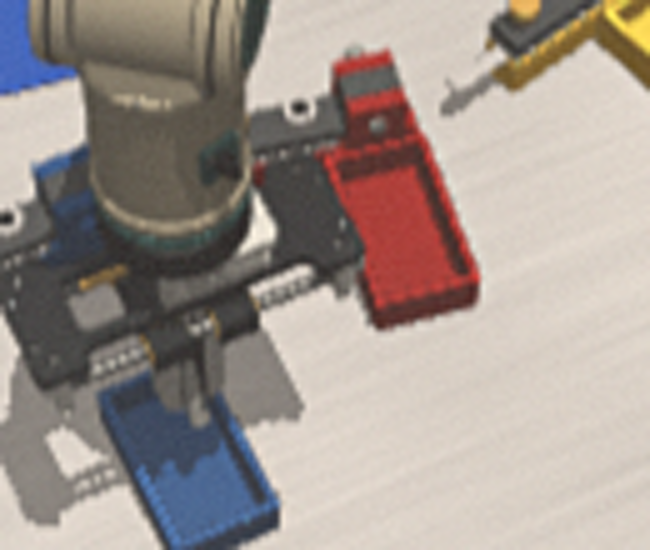

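Opening is 11 mm, so the pin is held, and the gripper is over the blue pan at (185,460) in the crop. I'm lowering into the pan and releasing.

servo_tool([
  [[0,-0.0055,-0.03,0,0,0,0.0],[0,-0.0055,-0.055,0,0,0,0.0],[0,-0.0055,-0.072,0,0,0,0.0],[0,-0.0055,-0.074,0,0,0,0.0],[0,-0.0055,-0.074,0,0,0,0.02],[0,-0.0055,-0.074,0,0,0,0.02],[0,-0.0055,-0.074,0,0,0,0.02],[0,-0.0055,-0.06,0,0,0,0.02],[0,-0.0055,-0.02,0,0,0,0.02],[0,-0.0055,0.03,0,0,0,0.04],[0,-0.0055,0.05,0,0,0,0.09],[0,-0.0055,0.05,0,0,0,0.094]],
])

```text
clock: 49.6
tool_pos: [0.7393, -0.177, 0.1567]
orientation: [0.496, -0.498, 0.503, -0.503]
contact_force: [0.4, -0.4, -0.1]
opening: 0.431
```

servo_tool([
  [[-0.045,-0.025,0,0,0,0,0.07],[-0.09,-0.05,0,0,0,0,0.06],[-0.13,-0.08,0,0,0,0,0.05],[-0.17,-0.11,0,0,0,0,0.05],[-0.21,-0.14,0,0,0,0,0.05],[-0.25,-0.17,0,0,0,0,0.05],[-0.294,-0.194,0,0,0,0,0.05],[-0.294,-0.194,0,0,0,0,0.05],[-0.294,-0.194,0,0,0,0,0.05]],
])

```text
clock: 50.5
tool_pos: [0.4411, -0.3699, 0.1501]
orientation: [-0.496, 0.502, -0.501, 0.501]
contact_force: [0.4, 0.7, 0.7]
opening: 0.534
```

```bash
cat >> h.py <<'E'
def pinin(W,n,hi):
    x,y,w=JG[n];t=np.radians(w);R=np.array([[np.cos(t),np.sin(t)],[-np.sin(t),np.cos(t)]])
    q=np.dstack([(W[...,:2]-[x,y])@R.T,W[...,2]])*1000
    m=(q[...,0]>22)&(q[...,0]<hi)&(abs(q[...,1])<24)&(q[...,2]>9)&(q[...,2]<30)
    k,l,s,c=cv2.connectedComponentsWithStats(m.astype(np.uint8))
    for i in range(1,k):
        if s[i,4]>12: g=q[l==i];rc=cv2.minAreaRect(g[:,:2].astype(np.float32));print(n,'inside',s[i,4],g.mean(0).round(1),[np.round(v,1) for v in rc])
E
python3 - <<'E'
from h import *
st();a,b=look(4)
for n,W in(('scene',a),('top',b)):
    print(n);pj(W,'blue');pinin(W,'blue',215)
    m=(W[...,2]>.012)&(W[...,2]<.035)&(W[...,0]>.35)&(W[...,0]<.56)&(W[...,1]<-.33)&(W[...,1]>-.41)
    q=W[m]*1000
    if m.sum()>10: print('punch',n,m.sum(),[np.round(v,1) for v in cv2.minAreaRect(q[:,:2].astype(np.float32))])
E
```

```text
t 50.5 pos [ 0.4411 -0.3699  0.1501] jaw yaw -90.4 Ry [ 0.003  0.006 -1.   ] F [0.4 0.7 0.7] open 0.0502 q [ 0.19  0.71  0.76  1.8  -0.63  0.89 -0.33]
scene
blue 524 jig-frame mean [146.2  -5.3  24.6] zrange [ 8. 37.] [array([146.6,  -4.7]), array([110.6,  65.4]), np.float64(0.9)] world c [ 718.1 -174.7]
blue inside 175 [124.    1.1  16.9] [array([142.9,   0.4]), array([97.2, 46.5]), np.float64(1.2)]
blue inside 49 [200.4   0.6  19.3] [array([200.6,   0.7]), array([ 2.4, 44.4]), np.float64(1.4)]
punch scene 211 [array([ 460.6, -367.7]), array([ 22.3, 146.9]), np.float64(88.6)]
top
blue 454 jig-frame mean [143.4  -7.3  25.8] zrange [ 7. 39.] [array([146.4,  -5.7]), array([110.8,  65.9]), np.float64(1.1)] world c [ 717.9 -175.7]
blue inside 24 [196.4  -2.4  20. ] [array([196.3,  -1.9]), array([ 1.7, 42.2]), np.float64(1.9)]
blue inside 83 [130.7  -7.4  15.5] [array([131.4,  -8.6]), array([11.9, 56.5]), np.float64(89.0)]
blue inside 24 [92.5 -3.7 18.6] [array([92.1,  0.1]), array([ 1.4, 47.7]), np.float64(1.1)]
punch top 24 [array([ 519.4, -368.4]), array([ 5.3, 26.3]), np.float64(87.7)]
```

The blue pin lies in its pan: a 56×12 mm blob at 131 mm, with the pan centred at 146 mm. I'm taking the punch again.

servo_tool([
  [[0,0,-0.05,0,0,0,0.05],[0,0,-0.1,0,0,0,0.05],[0,0,-0.13,0,0,0,0.05],[0,0,-0.141,0,0,0,0.05],[0,0,-0.141,0,0,0,0.05],[0,0,-0.141,0,0,0,0.01],[0,0,-0.141,0,0,0,0.01],[0,0,-0.141,0,0,0,0.01],[0,0,-0.141,0,0,0,0.01],[0,0,-0.141,0,0,0,0.01],[0,0,-0.1,0,0,0,0.01],[0,0,-0.05,0,0,0,0.01]],
], newtons=60)

```text
clock: 52.1
tool_pos: [0.4413, -0.3679, 0.0994]
orientation: [-0.497, 0.503, -0.498, 0.501]
contact_force: [1.4, -0.2, -0.9]
opening: 0.228
```

servo_tool([
  [[-0.005,0.045,0.03,0,0,-2,0.01],[-0.01,0.09,0.03,0,0,-4,0.01],[-0.01,0.135,0.03,0,0,-6,0.01],[-0.01,0.18,0.03,0,0,-8,0.01],[-0.01,0.225,0.03,0,0,-10,0.01],[-0.01,0.27,0.03,0,0,-10,0.01],[-0.01,0.315,0.03,0,0,-10,0.01],[-0.01,0.36,0.03,0,0,-10,0.01],[-0.01,0.409,0.03,0,0,-10,0.01],[-0.01,0.409,0.03,0,0,-10,0.01]],
])

```text
clock: 53.1
tool_pos: [0.4314, 0.0478, 0.1292]
orientation: [-0.455, 0.541, -0.537, 0.46]
contact_force: [0.2, 0.0, -1.1]
opening: 0.225
```

```bash
python3 - <<'E'
from h import *
st()
E
```

```text
t 53.1 pos [0.4314 0.0478 0.1292] jaw yaw -99.4 Ry [ 0.001  0.009 -1.   ] F [ 0.2  0.  -1.1] open 0.0211 q [-0.75  0.61  0.88  2.19 -0.79  0.69 -1.05]
```

servo_tool([
  [[0.0075,-0.007,-0.04,0,0,-0.8,0.01],[0.0075,-0.007,-0.07,0,0,-0.8,0.01],[0.0075,-0.007,-0.076,0,0,-0.8,0.01],[0.0075,-0.007,-0.076,0,0,-0.8,0.01]],
])

```text
clock: 53.5
tool_pos: [0.4396, 0.032, 0.0539]
orientation: [-0.448, 0.546, -0.545, 0.451]
contact_force: [0.2, 0.2, -1.0]
opening: 0.227
```

```bash
python3 - <<'E'
from h import *
st();a,b=look(5);rep2(a,b,*JG['red']);pj(a,'red');pinin(a,'red',115)
E
```

```text
t 53.5 pos [0.4396 0.032  0.0539] jaw yaw -101.0 Ry [ 0.002  0.004 -1.   ] F [ 0.2  0.2 -1. ] open 0.0214 q [-0.58  0.73  0.68  2.23 -1.    0.52 -0.87]
scene punch 30 along -92.0 -51.9 across -11.9 slope deg -1.2 z 62.7
scene pin 8 along -37.2 -21.9 across 0.5 slope deg  z 64.1
top punch 21 along -72.5 -52.2 across -12.9 slope deg 1.2 z 64.0
top pin 29 along -38.3 -21.2 across 0.7 slope deg -0.8 z 63.4
red 348 jig-frame mean [85.7  0.5 26.6] zrange [ 8. 37.] [array([73.9,  1.3]), array([106.4,  66.2]), np.float64(0.9)] world c [655.4   6.7]
```

servo_tool([
  [[0.0023,0.0128,-0.0013,0,0,0.4,0.01],[0.0023,0.0128,-0.0013,0,0,0.4,0.01],[0.0023,0.0128,-0.0013,0,0,0.4,0.01],[0.0023,0.0128,-0.0013,0,0,0.4,0.01],[0.0023,0.0128,-0.0013,0,0,0.4,0.01]],
])

```text
clock: 54.5
tool_pos: [0.4424, 0.0453, 0.0528]
orientation: [-0.45, 0.544, -0.544, 0.454]
contact_force: [0.6, -0.3, -1.5]
opening: 0.231
```

```bash
python3 - <<'E'
from h import *
st();a,b=look(6);rep2(a,b,*JG['red']);st()
E
```

```text
t 54.5 pos [0.4424 0.0453 0.0528] jaw yaw -100.6 Ry [ 0.004  0.004 -1.   ] F [ 0.6 -0.3 -1.5] open 0.0217 q [-0.6   0.73  0.68  2.22 -1.    0.53 -0.89]
scene punch 29 along -92.4 -52.1 across 1.9 slope deg -1.5 z 60.9
scene pin 7 along -37.3 -31.6 across 1.1 slope deg  z 63.2
top punch 24 along -76.5 -54.5 across 0.6 slope deg 1.7 z 61.2
top pin 30 along -37.9 -21.1 across 0.4 slope deg -1.0 z 63.7
t 55.1 pos [0.4425 0.0454 0.0528] jaw yaw -100.6 Ry [ 0.004  0.004 -1.   ] F [-0.4  0.  -1.4] open 0.0216 q [-0.6   0.73  0.68  2.22 -1.    0.53 -0.89]
```

servo_tool([
  [[0.006,-0.0016,0,0,0,0,0.01],[0.011,-0.0025,0,0,0,0,0.01],[0.015,-0.0032,0,0,0,0,0.01],[0.019,-0.0039,0,0,0,0,0.01],[0.023,-0.0046,0,0,0,0,0.01],[0.026,-0.0052,0,0,0,0,0.01],[0.029,-0.0057,0,0,0,0,0.01],[0.032,-0.0063,0,0,0,0,0.01],[0.035,-0.0068,0,0,0,0,0.01],[0.038,-0.0073,0,0,0,0,0.01],[0.041,-0.0079,0,0,0,0,0.01]],
])

```text
clock: 56.2
tool_pos: [0.4837, 0.0375, 0.0528]
orientation: [-0.45, 0.544, -0.544, 0.454]
contact_force: [0.4, 0.5, -1.0]
opening: 0.226
```

```bash
python3 - <<'E'
from h import *
st();a,b=look(3);rep3(a,b,*JG['red']);pj(a,'red')
E
```

```text
t 56.2 pos [0.4837 0.0375 0.0528] jaw yaw -100.6 Ry [ 0.004  0.004 -1.   ] F [ 0.4  0.5 -1. ] open 0.0213 q [-0.59  0.77  0.71  2.12 -0.95  0.6  -0.94]
scene near 88 along -98.2 -32.6 across 0.6 z 62.9
scene far 38 along 22.1 51.9 across -0.1 z 63.0
top far 42 along 23.4 50.4 across -0.3 z 63.7
red 407 jig-frame mean [79.7  1.  29.6] zrange [ 8. 65.] [array([73.8,  1.4]), array([106.2,  66. ]), np.float64(0.8)] world c [655.3   6.8]
```

servo_tool([
  [[0.004,-0.0007,0,0,0,0,0.01],[0.008,-0.0014,0,0,0,0,0.01],[0.012,-0.0021,0,0,0,0,0.01],[0.016,-0.0029,0,0,0,0,0.01],[0.02,-0.0036,0,0,0,0,0.01],[0.024,-0.0043,0,0,0,0,0.01],[0.028,-0.005,0,0,0,0,0.01],[0.031,-0.0056,0,0,0,0,0.01],[0.034,-0.0061,0,0,0,0,0.01],[0.034,-0.0061,0,0,0,0,0.01],[0.034,-0.0061,0,0,0,0,0.01]],
])

```text
clock: 57.6
tool_pos: [0.5174, 0.0315, 0.0528]
orientation: [-0.45, 0.544, -0.544, 0.454]
contact_force: [0.3, -0.3, -1.5]
opening: 0.229
```

```bash
python3 - <<'E'
from h import *
st();a,b=look(3);rep3(a,b,*JG['red']);pj(a,'red');pinin(a,'red',115)
E
```

```text
t 57.6 pos [0.5174 0.0315 0.0528] jaw yaw -100.6 Ry [ 0.004  0.005 -1.   ] F [ 0.3 -0.3 -1.5] open 0.0215 q [-0.57  0.81  0.73  2.03 -0.91  0.66 -0.98]
scene near 83 along -96.6 -21.7 across 3.3 z 66.8
scene far 4 along 22.3 24.3 across 1.2 z 59.3
top near 16 along -99.4 -88.1 across 0.1 z 67.0
red 469 jig-frame mean [76.7  1.1 24.3] zrange [ 7. 39.] [array([74.2,  1.3]), array([107. ,  66.4]), np.float64(1.0)] world c [655.8   6.7]
red inside 70 [57.5  0.6 14.9] [array([54.9,  1.1]), array([11.5, 65.6]), np.float64(89.6)]
```

The red pin dropped into its pan, centred about 55 mm along and 1 mm across. Now yellow.

servo_tool([
  [[-0.03,0.0053,0,0,0,0,0.01],[-0.06,0.0107,0,0,0,0,0.01],[-0.0836,0.015,0,0,0,0,0.01],[-0.0836,0.015,0.04,0,0,0,0.01],[-0.0836,0.015,0.075,0,0,0,0.01],[-0.095,0.05,0.075,0,0,8,0.01],[-0.105,0.09,0.075,0,0,16,0.01],[-0.111,0.13,0.075,0,0,24.6,0.01],[-0.111,0.1516,0.06,0,0,24.6,0.01],[-0.111,0.1516,0.03,0,0,24.6,0.01],[-0.111,0.1516,0,0,0,24.6,0.01],[-0.111,0.1516,0,0,0,24.6,0.01]],
])

```text
clock: 59.1
tool_pos: [0.4043, 0.1826, 0.0507]
orientation: [-0.557, 0.437, -0.433, 0.558]
contact_force: [-1.1, 0.9, -0.4]
opening: 0.226
```

servo_tool([
  [[0,0,0,0,0,0,0.01],[0,0,0,0,0,0,0.01],[0,0,0,0,0,0,0.01]],
])

```text
clock: 59.4
tool_pos: [0.4074, 0.1832, 0.054]
orientation: [-0.555, 0.436, -0.435, 0.56]
contact_force: [-0.2, -0.2, -0.7]
opening: 0.228
```

```bash
python3 - <<'E'
from h import *
st();a,b=look(6);rep2(a,b,*JG['yel']);pj(a,'yel')
for w in (13,14,15): # pin direction & block check
    JG['y']=(.5453,.2177,w)
al,ac,z=line(a,*JG['yel'],-.12,-.046);print(np.c_[al,ac].round(1)[::4].tolist())
W=b;m=(W[...,2]>.073)&(W[...,2]<.084)&(np.hypot(W[...,0]-.5453,W[...,1]-.2177)<.03)
print('block',(W[m].mean(0)*1000).round(1),cv2.minAreaRect((W[m][:,:2]*1000).astype(np.float32)))
for V,n in((a,'s'),(b,'t')):
    m=(V[...,2]>.069)&(V[...,2]<.084)&(np.hypot(V[...,0]-.5678,V[...,1]-.1339)<.015);print(n,'thumbscrew',m.sum(),(V[m].mean(0)*1000).round(1))
E
```

```text
t 59.4 pos [0.4074 0.1832 0.054 ] jaw yaw -76.0 Ry [ 0.004  0.007 -1.   ] F [-0.2 -0.2 -0.7] open 0.0215 q [-0.87  0.7   0.59  2.22 -0.91  0.48 -0.88]
scene punch 32 along -94.2 -51.5 across -0.5 slope deg -0.8 z 61.4
scene pin 11 along -34.0 -25.3 across -2.7 slope deg 33.4 z 62.8
top punch 37 along -89.0 -53.9 across -0.1 slope deg 0.7 z 61.5
top pin 24 along -35.2 -21.5 across -1.7 slope deg -1.1 z 64.1
yel 550 jig-frame mean [70.8  0.6 28.5] zrange [ 8. 74.] [array([75.4,  2.1]), array([108.5,  66.5]), np.float64(0.0)] world c [618. 238.]
yel 221 jig-frame mean [206.   48.8  27.3] zrange [ 8. 47.] [array([211.7,  46.1]), array([94.7, 57.4]), np.float64(0.1)] world c [739.5 313.7]
yel 104 jig-frame mean [216.3 -69.   25.8] zrange [ 8. 38.] [array([221. , -67.5]), array([14.8, 60.4]), np.float64(89.9)] world c [776.1 205.7]
[[-120.0, 3.4], [-117.6, 6.3], [-116.5, 5.6], [-110.0, -0.9], [-112.3, -2.7], [-104.1, -1.4], [-95.8, -0.3], [-88.0, 1.3], [-82.4, 5.4], [-76.5, 4.1], [-71.6, 4.1], [-65.2, 2.2], [-59.7, 1.5], [-55.7, 2.4], [-52.0, -0.4]]
block [546.6 217.5  78.3] ((546.797119140625, 217.51504516601562), (40.22794723510742, 35.725059509277344), 13.665921211242676)
s thumbscrew 28 [569.4 134.3  74.1]
t thumbscrew 42 [567.  134.3  74. ]
```

servo_tool([
  [[0.0004,-0.0015,0,0,0,0,0.01],[0.006,0,0,0,0,0,0.01],[0.011,0.0012,0,0,0,0,0.01],[0.015,0.0022,0,0,0,0,0.01],[0.019,0.0032,0,0,0,0,0.01],[0.022,0.004,0,0,0,0,0.01],[0.025,0.0047,0,0,0,0,0.01],[0.028,0.0055,0,0,0,0,0.01],[0.031,0.0062,0,0,0,0,0.01],[0.034,0.007,0,0,0,0,0.01],[0.037,0.0077,0,0,0,0,0.01],[0.04,0.0085,0,0,0,0,0.01]],
])

```text
clock: 61.2
tool_pos: [0.4467, 0.1916, 0.0528]
orientation: [-0.555, 0.436, -0.434, 0.559]
contact_force: [-0.5, -0.3, -1.2]
opening: 0.231
```

```bash
python3 - <<'E'
from h import *
st();a,b=look(3);rep3(a,b,*JG['yel']);pj(a,'yel')
E
```

```text
t 61.2 pos [0.4467 0.1916 0.0528] jaw yaw -76.0 Ry [ 0.002  0.006 -1.   ] F [-0.5 -0.3 -1.2] open 0.0217 q [-0.86  0.74  0.62  2.11 -0.86  0.55 -0.92]Traceback (most recent call last):
  File "<stdin>", line 2, in <module>
  File "h.py", line 48, in look
    for i in range(n): a.append(world('scene',grab('scene')[1]));b.append(world('top',grab('top')[1]))
                                              ~~~~^^^^^^^^^
  File "h.py", line 4, in grab
    p,d=r.grab_frame(name)
        ~~~~~~~~~~~~^^^^^^
ValueError: 200 camera calls are used up
```

The camera allowance is used up, so I finish on dead reckoning. The red drive gives the stroke length.

servo_tool([
  [[0.004,0.001,0,0,0,0,0.01],[0.008,0.002,0,0,0,0,0.01],[0.012,0.003,0,0,0,0,0.01],[0.016,0.004,0,0,0,0,0.01],[0.02,0.005,0,0,0,0,0.01],[0.024,0.006,0,0,0,0,0.01],[0.028,0.007,0,0,0,0,0.01],[0.032,0.008,0,0,0,0,0.01],[0.036,0.009,0,0,0,0,0.01],[0.039,0.0098,0,0,0,0,0.01],[0.039,0.0098,0,0,0,0,0.01],[0.039,0.0098,0,0,0,0,0.01]],
])

```text
clock: 62.6
tool_pos: [0.4853, 0.2013, 0.0527]
orientation: [-0.555, 0.436, -0.434, 0.559]
contact_force: [-0.6, 0.0, -0.7]
opening: 0.227
```

servo_tool([
  [[-0.03,-0.0075,0,0,0,0,0.01],[-0.06,-0.015,0,0,0,0,0.01],[-0.0825,-0.0206,0,0,0,0,0.01],[-0.0825,-0.0206,0.04,0,0,0,0.01],[-0.0825,-0.0206,0.077,0,0,0,0.01],[-0.08,-0.06,0.077,0,0,-4,0.01],[-0.075,-0.105,0.077,0,0,-8,0.01],[-0.07,-0.15,0.077,0,0,-12,0.01],[-0.065,-0.195,0.077,0,0,-14.4,0.01],[-0.06,-0.24,0.077,0,0,-14.4,0.01],[-0.055,-0.285,0.077,0,0,-14.4,0.01],[-0.05,-0.33,0.077,0,0,-14.4,0.01]],
])

```text
clock: 63.8
tool_pos: [0.4352, -0.1303, 0.1299]
orientation: [-0.496, 0.502, -0.501, 0.501]
contact_force: [0.4, 1.3, -0.9]
opening: 0.231
```

servo_tool([
  [[0.002,-0.045,0,0,0,0,0.01],[0.004,-0.09,0,0,0,0,0.01],[0.005,-0.135,0,0,0,0,0.01],[0.006,-0.18,0,0,0,0,0.01],[0.006,-0.22,0,0,0,0,0.01],[0.006,-0.241,0,0,0,0,0.01],[0.006,-0.241,0,0,0,0,0.01],[0.006,-0.241,0,0,0,0,0.01],[0.006,-0.241,0,0,0,0,0.01]],
])

```text
clock: 64.7
tool_pos: [0.4416, -0.3676, 0.1294]
orientation: [-0.496, 0.502, -0.5, 0.501]
contact_force: [0.4, 0.3, -0.7]
opening: 0.228
```

servo_tool([
  [[0,0,-0.05,0,0,0,0.01],[0,0,-0.1,0,0,0,0.01],[0,0,-0.114,0,0,0,0.01],[0,0,-0.119,0,0,0,0.01],[0,0,-0.119,0,0,0,0.01],[0,0,-0.119,0,0,0,0.01],[0,0,-0.119,0,0,0,0.05],[0,0,-0.119,0,0,0,0.05],[0,0,-0.119,0,0,0,0.05],[0,0,-0.08,0,0,0,0.05],[0,0,-0.03,0,0,0,0.05],[0,0,0.02,0,0,0,0.05]],
])

```text
clock: 65.9
tool_pos: [0.4409, -0.3695, 0.1512]
orientation: [-0.496, 0.503, -0.501, 0.5]
contact_force: [0.6, 0.5, -0.1]
opening: 0.527
```

servo_tool([
  [[0,0,0.03,0,0,0,0.05],[0,0,0.05,0,0,0,0.05],[0,0,0.05,0,0,0,0.05],[0,0,0.05,0,0,0,0.05],[0,0,0.05,0,0,0,0.05]],
])

```text
clock: 66.4
tool_pos: [0.441, -0.3688, 0.1984]
orientation: [-0.496, 0.503, -0.5, 0.5]
contact_force: [0.7, 0.7, -0.3]
opening: 0.534
```

```bash
python3 - <<'E'
from h import *
st(); print(r.close_job())
E
```

```text
t 66.4 pos [ 0.441  -0.3688  0.1984] jaw yaw -90.4 Ry [ 0.001  0.007 -1.   ] F [ 0.7  0.7 -0.3] open 0.0502 q [ 0.16  0.66  0.82  1.75 -0.57  0.99 -0.38]
the job is handed in; nothing more can be done
None
```

I handed the job in at 66 s. Red and blue pins were seen in their own pans, but I could not check yellow or the final scene because all 200 camera calls were used up.

- **Pans set down wrong at first:** I lowered all three onto the protruding pin ends, so they stood tilted. By position they should still have met step 1, but I did not verify that.
- **Blue:** I drove this pin while its pan was still tilted. It missed and ended up leaning against the far side of the jig, out of its hinge. I laid the punch down and moved the blue pan back, flat. I then picked the pin up with the fingers and put it in. The last depth check showed it inside, but the pan then stood about 146 mm beyond the jig.
- **Red:** I re-set the pan flat at 74 mm and drove the pin out with the punch. The depth check showed the pin lying in the pan.
- **Yellow:** I re-set the pan flat at 75 mm and checked that the punch and pin lined up, within about 2 mm before a last small correction. The cameras ran out halfway through the drive. I finished with a stroke slightly longer than the one that worked for red, so the pin is probably in its pan.
- **Punch:** I laid it back in the spot on the mat where an earlier check had seen it resting. This last placing was not seen.
- **Scissors, tub and oil bottle:** I planned the moves to stay clear of them, and the force readings showed no unexpected contact. I did not measure their positions again at the end.

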